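# Sort capped samples by shape from under the splash shield

## Task

Clear the finished samples from the white deck under the clear splash shield: stand both tall slim tubes in the rectangular grey tray and the squat wide jar in the round white dish, each upright on the container's floor. Leave the conical flask and the glass beaker where they stand.

Things in the scene. Friction and masses are not known exactly. Their poses are not given: they have to be found in the camera images.
- tube_a: tall slim sample tube, white with an orange screw cap, flat-bottomed, 115 mm tall; body 32 mm in diameter up to 93 mm, cap 34 mm in diameter above that; about 60 g. Starts upright on the deck of the stand. Origin: centre of its underside; z up along the tube
- tube_b: a second one, the same as tube_a: tall slim sample tube, white with an orange screw cap, flat-bottomed, 115 mm tall; body 32 mm in diameter up to 93 mm, cap 34 mm in diameter above that; about 60 g. Starts upright on the deck of the stand. Origin: centre of its underside; z up along the tube
- jar: squat wide sample jar, white with an orange screw cap, 70 mm tall; body 50 mm in diameter up to 48 mm, cap 52 mm in diameter above that; about 110 g. Starts upright on the deck. Origin: centre of its underside; z up
- tray: rectangular open grey plastic tray, 140 mm (its x) by 180 mm (its y), 30 mm high, walls and floor 4 mm thick; fixed to the bench. Stands to the left or the right in front of the robot, the dish on the other side. Origin: centre of its underside; z up
- dish: round open white dish, 170 mm in outer diameter at the foot and 176 mm at the rim, 30 mm high, wall and floor 4 mm thick; fixed to the bench. Origin: centre of its underside; z up
- stand: fixed stand with a white deck 100 mm (its x) by 500 mm (its y), 12 mm thick; tubes, jar and flask stand on it in a row along y, in any order, 110 mm apart (+-14 mm), within 10 mm of its middle line. Open at the front. Two thin posts at x 115, y +-270 mm carry the shield; low bar between them. Origin: centre of the deck's underside, on the bench; x away from the robot, z up; yaw within 0.1 rad
- shield_edge (a point): middle of the front edge (black trim), at the underside, of the fixed level clear shield over the deck: 225 mm above the bench, 15 mm nearer the robot than the deck's middle line. The shield is 5 mm thick, 580 mm wide along the stand's y and reaches 150 mm back from this edge, so a gripper cannot come from straight above, only slanting from the front. Axes as the stand's
- flask: conical glass flask, greenish, 102 mm tall, foot 64 mm in diameter tapering to a 24 mm neck; stands in the row on the deck; to be left alone. Origin: centre of its underside
- beaker: small clear glass beaker, 65 mm tall, 52 mm in diameter at the rim, standing on the bench in front of the stand, between tray and dish; to be left alone. Origin: centre of its underside

How it is judged:
By the outcome, as a careful person would: the job done as asked, in the order asked, and still so for the second after the job is handed in, with the robot touching nothing.
It also fails if it takes over 72 s, if anything falls off the work surface, if the arm or the gripper's body presses on something with over 40 N, if the wrist force passes 120 N, or if a joint passes its speed limit or range.

## Robot

A 6-joint arm with a two-finger parallel gripper is mounted at the origin on the work surface. World frame = base frame: x ahead of the robot, y to its left, z up, the work surface at z = 0. Lengths are in m, angles in rad, forces in N, time in s.
With the tool pointing down it reaches from about 0.375 to 0.975 m from the base axis. Payload 3.8 kg.
Tool frame: the origin (TCP) lies at the very end of the fingers, on their centre line; the grasp point (between the pads) lies 19 mm behind it; z points along the fingers, y is the line along which they close (so a half turn about z gives the same grasp; the last joint's range is limited). The gripper opens to 85 mm and grips with 20 to 120 N. Pads are 22 mm wide; open, the fingers measure 114 mm over their backs; the gripper's body (76 mm by 85 mm) begins 54 mm behind the grasp point. The pads swing forward as they close: fully open they stand 13 mm farther back than shut.
Start: joints at [-1.377, 0.264, 1.604, -0, 1.274, -0.037], TCP at [0.154, -0.657, 0.231] pointing down, gripper open.
Joint ranges: [-2.63, 2.63], [-0.94, 2.18], [0.31, 2.57], [-1.31, 4.45], [0, 2.66], [-2.55, 2.55]. Speed limits (rad/s): [2.57, 2.57, 3.14, 3.14, 3.14, 3.14].

## Interface

Orientations are given as a rotation vector (axis times angle).
In Python, from workcell import bot, vision gives the robot as it stands. The module is installed in compiled form; this text tells all that it offers.
- The arm moves only by the tool play_rows, never from a script. Its argument "moves" is a list that holds one entry, the list of rows, each a list of 7 numbers: the turn, a rotation vector about the tool's x, y, z as a fraction of full scale, then the shift along the tool's x, y, z as a fraction of full scale, then the finger opening in mm, from 0 to 85.4. In form: [[[ax, ay, az, x, y, z, jaw], ...]]. A call has 1 to 5 rows; each row shifts and turns the commanded pose from where the row before left it, along the tool's axes as they then stand; what a row does not reach is not made up. Full scale, the value 1, is 0.1 m for a shift and 0.5 rad for a turn. A row lasts 1/12 s, in which the tool goes at most 41.7 mm and 7.16 degrees, less where a joint would pass 70% of its speed; a pose out of reach is approached as far as the arm can. A call with a number of a shift or a turn outside -1 to 1 is refused whole. A call with a gripper value outside its range is refused whole. The fingers move at their own pace and stop on an object; "newtons" is the grip in N (left out, the last holds). Time passes only in rows, so rows that do not move let the fingers close. It gives the time, the measured TCP pose, the force, the opening and the grip force at its end, in the units of the state.
- bot.read_state(): the state, without advancing time (a new reading comes with each control period).
- vision.read_camera(name): name is "scene" or "side" or "wrist"; returns a dict with "image" (420x560x3 uint8, red, green, blue), "depth" (420x560 float32, m along the optical axis (not along the pixel's ray), 0 where there is no reading), "K" (3x3 intrinsics, pixels), "R" (3x3) and "t" (3): a world point X has camera coordinates R X + t. Camera axes: x right, y down, z forward; pixel columns grow to the right and rows downward; lengths in m; the calibration is good to about 2 mm. A picture is of the moment at which its call begins.
- bot.finish_job(): hands the job in; it is judged then, once.
The state is a dict: "time": time; "q": joint angles; "joint_vel": joint speeds; "joint_torque": joint torques, N m; "tool_pos": TCP position; "tcp_rot": TCP orientation; "wrist_force": force on the tool from outside, world axes, zero at the start; "torque": the same for the moment, N m; "width": opening from 0.0 (shut) to 1.0 (fully open); "grip_force": force on a finger pad.
Only numpy, scipy, OpenCV 4.12 (cv2) and the standard library are available. Lean on these libraries where they do the work, as an engineer would, in place of code of your own. Each camera call takes 0.05 s, during which the arm holds its last target. There are 200 camera calls.

## Working session

There is one attempt and no reset: what is moved stays moved. The work goes in short steps, Python scripts to look and compute and a tool call to move; the robot and the scene stay as the last step left them, time stands still between calls to the robot, and variables do not carry over. Pictures are saved under pics/ and viewed, at most 10 in all, crops included, and the job is handed in when it is done.

Besides the shell and the picture viewer there is one more tool, called as a command line: name --argument value ..., lists and objects as JSON in quotes. play_rows: Moves the arm, as the interface text tells. Its arguments: {"type":"object","properties":{"moves":{"type":"array","items":{"type":"array","items":{"type":"array","items":{"type":"number"}}}},"newtons":{"type":"number"}},"required":["moves"]}

```bash
mkdir -p pics; python3 - <<'E'
from workcell import bot, vision
import cv2, numpy as np
s=bot.read_state(); print({k:np.round(v,3) for k,v in s.items()})
for n in ["scene","side"]:
    c=vision.read_camera(n); np.savez(f"pics/{n}0.npz",**c)
    cv2.imwrite(f"pics/{n}0.png",cv2.resize(c["image"][:,:,::-1],(800,600)))
    print(n,c["K"],c["R"],c["t"])
E
```

```text
{'time': np.float64(0.0), 'q': array([-1.377,  0.265,  1.605,  0.   ,  1.274, -0.037]), 'joint_vel': array([ 0.   ,  0.002, -0.001, -0.   , -0.   ,  0.   ]), 'joint_torque': array([-2.0000e-03, -5.1512e+01, -3.6731e+01, -0.0000e+00,  1.3000e-02,
        0.0000e+00]), 'tool_pos': array([ 0.154, -0.656,  0.23 ]), 'tcp_rot': array([-3.118, -0.361,  0.   ]), 'wrist_force': array([ 0.278, -0.589, -0.609]), 'torque': array([-0.003, -0.01 ,  0.01 ]), 'grip_force': np.float64(0.0), 'width': np.float64(1.001)}
scene [[435.1013161    0.         276.06058837]
 [  0.         435.1013161  217.20636892]
 [  0.           0.           1.        ]] [[-9.45546116e-01 -3.25488018e-01 -3.04288607e-04]
 [-3.08589336e-01  8.96751798e-01 -3.17188958e-01]
 [ 1.03514076e-01 -2.99822887e-01 -9.48362311e-01]] [0.48139256 0.22712384 1.10654504]
side [[420.99555186   0.         282.66268283]
 [  0.         420.99555186 210.21110281]
 [  0.           0.           1.        ]] [[ 0.99817646 -0.05743971  0.01855918]
 [-0.02637171 -0.69152439 -0.72187157]
 [ 0.05429821  0.72006576 -0.69177814]] [-0.54212345  0.12567424  1.01400864]
```

View pics/scene0.png

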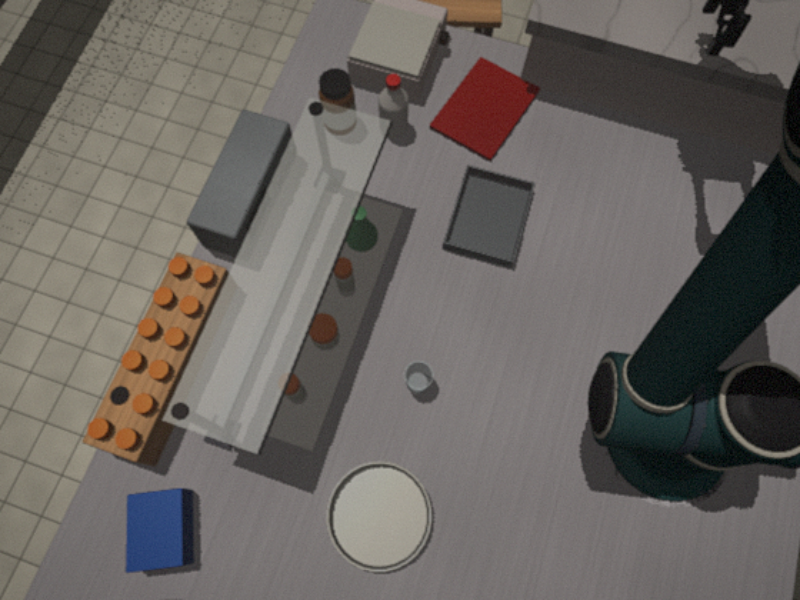

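View pics/side0.png

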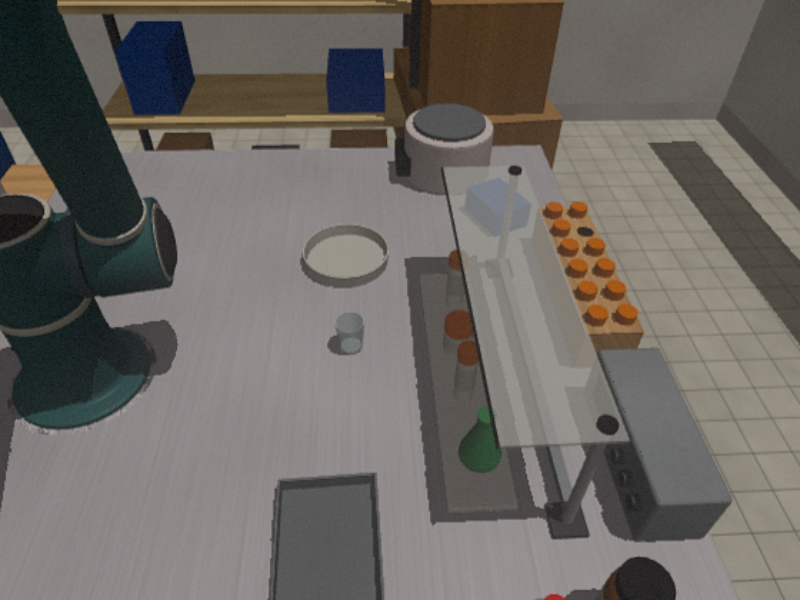

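The scene picture shows a row (in 800x600 pixels) of flask (361,230), tube (343,268), jar (323,328) and tube (291,384). The tray is at (489,217), the dish at (380,516) and the beaker at (419,377). The side picture agrees: the tray is on the −y side and the dish on the +y side. I'll enlarge both views of the deck.

```bash
python3 - <<'E'
import cv2,numpy as np
a=np.load("pics/scene0.npz")["image"][:,:,::-1]; b=np.load("pics/side0.npz")["image"][:,:,::-1]
g=lambda i:(255*(i/255.)**.6).astype(np.uint8)
cv2.imwrite("pics/sc1.png",cv2.resize(g(a[130:355,150:310]),None,fx=2.6667*1,fy=2.6667,interpolation=cv2.INTER_CUBIC))
cv2.imwrite("pics/si1.png",cv2.resize(g(b[110:380,200:440]),None,fx=2.2222,fy=2.2222,interpolation=cv2.INTER_CUBIC))
for n,p in (("scene",[(343,268),(323,328),(291,384),(361,213),(419,365),(380,516),(489,217),(362,240),(400,250)]),("side",[(457,260),(460,325),(468,352),(485,412),(345,255),(330,540),(349,320)])):
    c=np.load(f"pics/{n}0.npz")
    for u,v in p:
        u*=.7;v*=.7; d=c["depth"][int(round(v)),int(round(u))]
        X=c["R"].T@(np.linalg.inv(c["K"])@[u,v,1]*d-c["t"]); print(n,round(u),round(v),d,X.round(3))
E
```

```text
scene 240 188 1.0715243 [ 0.628 -0.073  0.129]
scene 226 230 1.0824647 [0.631 0.028 0.085]
scene 204 269 1.0090069 [0.637 0.144 0.127]
scene 253 149 1.1195095 [ 0.638 -0.188  0.115]
scene 293 255 1.0939527 [0.453 0.029 0.054]
scene 266 361 1.0643609 [0.435 0.29  0.   ]
scene 342 152 1.243077 [ 0.418 -0.317  0.002]
scene 253 168 1.1698283 [ 0.63  -0.165  0.054]
scene 280 175 1.2199337 [ 0.563 -0.191  0.002]
side 320 182 1.0547533 [0.642 0.129 0.125]
side 322 227 1.0035913 [0.636 0.014 0.08 ]
side 328 246 0.89978963 [ 0.632 -0.085  0.126]
side 340 288 0.8377459 [ 0.644 -0.185  0.113]
side 241 178 1.2529675 [0.438 0.3   0.001]
side 231 378 0.81464344 [ 0.425 -0.307  0.002]
side 244 224 1.0559543 [0.45  0.068 0.045]
```

View pics/sc1.png

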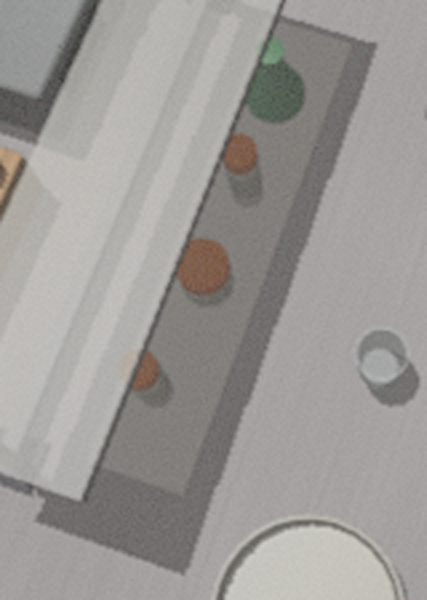

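View pics/si1.png

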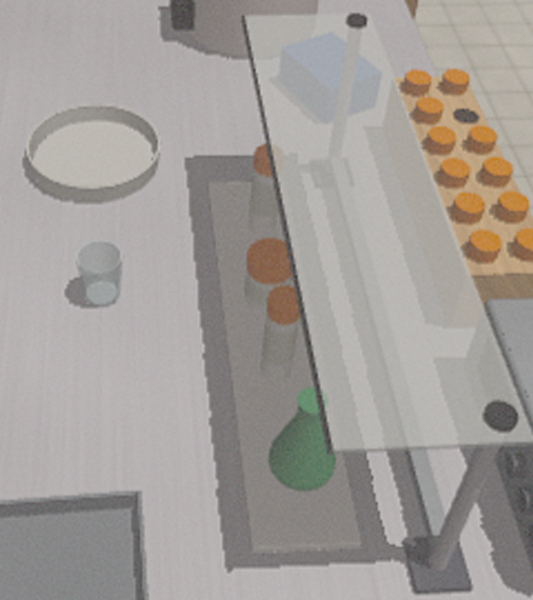

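The crops show cap centres at (240,154), (204,266) and (142,369) in the scene crop, and (284,305), (270,261) and (268,160) in the side crop. The shield's front edge runs from (285,0) to (83,498) in the scene crop. I'll turn these into positions.

```bash
cat > h.py <<'E'
import numpy as np, cv2
def ray(c,u,v,z):
    d=c["R"].T@np.linalg.inv(c["K"])@[u,v,1]; o=-c["R"].T@c["t"]; return o+d*(z-o[2])/d[2]
def cloud(c):
    v,u=np.mgrid[0:420,0:560]; d=c["depth"]
    P=np.stack([u*d,v*d,d],-1)@np.linalg.inv(c["K"]).T-c["t"]
    P=P@c["R"]; P[d==0]=9; return P
E
python3 - <<'E'
from h import *
sc=dict(np.load("pics/scene0.npz")); si=dict(np.load("pics/side0.npz"))
S=lambda x,y,z:ray(sc,150+x/2.6667,130+y/2.6667,z).round(4)
T=lambda x,y,z:ray(si,200+x/2.2222,110+y/2.2222,z).round(4)
print("tubeR",S(240,154,.127),T(284,303,.127)); print("jar",S(204,266,.082),T(270,260,.082)); print("tubeL",S(142,369,.127),T(268,160,.127))
print("edge",S(285,0,.225),S(83,498,.225),T(245,15,.225),T(331,450,.225))
print("deck front",S(350,40,.012),S(185,493,.012),T(209,182,.012),T(253,551,.012),"back",T(360,546,.012))
a,b=cloud(sc),cloud(si)
for n,P in(("scene",a),("side",b)):
    for nm,x,y,z,r in(("tubeR",.63,-.08,.127,.03),("jar",.63,.02,.082,.04),("tubeL",.635,.138,.127,.03),("flask",.64,-.187,.114,.03),("beaker",.45,.04,.065,.05),("dish",.43,.295,.03,.11)):
        m=(np.hypot(P[...,0]-x,P[...,1]-y)<r)&(abs(P[...,2]-z)<.006)
        q=P[m]; print(n,nm,len(q),q.mean(0).round(3) if len(q) else'',*(cv2.minEnclosingCircle(q[:,:2].astype(np.float32)) if len(q)>2 else ()))
    m=(abs(P[...,0]-.42)<.13)&(abs(P[...,1]+.31)<.15)&(abs(P[...,2]-.03)<.006); q=P[m]
    print(n,"tray",len(q),cv2.minAreaRect(q[:,:2].astype(np.float32)) if len(q) else '')
E
```

```text
tubeR [ 0.6283 -0.0732  0.127 ] [ 0.6323 -0.0865  0.127 ]
jar [0.6304 0.0276 0.082 ] [0.635  0.0141 0.082 ]
tubeL [0.6382 0.1436 0.127 ] [0.643  0.1266 0.127 ]
edge [ 0.6205 -0.1866  0.225 ] [0.6208 0.264  0.225 ] [0.6261 0.2724 0.225 ] [ 0.6264 -0.3117  0.225 ]
deck front [ 0.5884 -0.2758  0.012 ] [0.5821 0.2237 0.012 ] [0.5881 0.2221 0.012 ] [ 0.589  -0.2782  0.012 ] back [ 0.686  -0.2781  0.012 ]
scene tubeR 131 [ 0.629 -0.076  0.127] (0.6308596134185791, -0.07626359909772873) 0.01708955690264702
scene jar 299 [0.631 0.027 0.082] (0.6329030394554138, 0.02639918029308319) 0.025744840502738953
scene tubeL 78 [0.634 0.143 0.127] (0.6408916711807251, 0.14368072152137756) 0.016280468553304672
scene flask 56 [ 0.637 -0.188  0.115] (0.6402450799942017, -0.18718916177749634) 0.013468721881508827
scene beaker 95 [0.448 0.047 0.065] (0.4474891424179077, 0.0487649068236351) 0.025919219478964806
scene dish 500 [0.436 0.292 0.03 ] (0.4368658661842346, 0.288251668214798) 0.08795694261789322
scene tray 394 ((0.41930490732192993, -0.3125965893268585), (0.1400737464427948, 0.1838444322347641), 1.855085015296936)
side tubeR 144 [ 0.631 -0.081  0.126] (0.63410484790802, -0.07919187843799591) 0.018229490146040916
side jar 258 [0.634 0.022 0.081] (0.6363202333450317, 0.024053696542978287) 0.026629429310560226
side tubeL 47 [0.637 0.138 0.125] (0.6385266780853271, 0.1413060873746872) 0.017216118052601814
side flask 89 [ 0.64  -0.19   0.113] (0.6410189867019653, -0.18950703740119934) 0.01429190393537283
side beaker 102 [0.45  0.046 0.063] (0.4503917396068573, 0.04642149806022644) 0.0270485021173954
side dish 275 [0.441 0.282 0.027] (0.43849241733551025, 0.2848910689353943) 0.08996269106864929
side tray 574 ((0.42228448390960693, -0.3103850781917572), (0.14000128209590912, 0.17432737350463867), 1.932646632194519)
```

play_rows --moves '[[[0,0,0.23,0,0,0,60],[0,0,0.23,0,0,0,60],[0,0.2,0,0.2,-0.3,-0.1,60],[0,0.2,0,0.2,-0.3,-0.1,60],[0,0.2,0,0.2,-0.3,-0.1,60]]]'

```text
time: 0.52
tool_pos: [0.2121, -0.5658, 0.2661]
tcp_rot: [-3.103, -0.001, -0.476]
wrist_force: [-0.2, 0.7, 0.3]
width: 0.706
grip_force: 0.0
```

```bash
python3 -c "
from workcell import bot
s=bot.read_state()
for k in s: print(k,s[k])"
```

```text
time 0.5167
q [-1.42588881  0.06760013  1.79602451  0.31812164  1.25083498  0.04729274]
joint_vel [-0.23654479 -0.80555953  0.74351251  1.26109636  0.01544292 -0.60767898]
joint_torque [  1.96202137 -34.8746717  -38.02918553   0.22740257  -0.2555131
   0.67499628]
tool_pos [ 0.21205969 -0.56580015  0.26613373]
tcp_rot [-3.10299272e+00 -1.41325992e-03 -4.75923449e-01]
wrist_force [-0.22680853  0.72873168  0.33360256]
torque [ 0.06193222  0.1162213  -0.03145765]
grip_force 0.0
width 0.7058095630370756
```

play_rows --moves '[[[0,0.2,0,0.2,-0.3,-0.1,60],[0,0.2,0,0.2,-0.3,-0.1,60],[0,0.2,0,0.1,-0.35,-0.1,60],[0,0.2,0,0.1,-0.35,-0.1,60],[0,0.2,0,0.1,-0.35,-0.1,60]]]'

```text
time: 0.93
tool_pos: [0.2498, -0.4003, 0.3419]
tcp_rot: [2.89, 0.004, 1.23]
wrist_force: [-0.5, 0.4, 0.5]
width: 0.706
grip_force: 0.0
```

```bash
python3 -c "
from workcell import bot
s=bot.read_state()
for k in s: print(k,s[k])"
```

```text
time 0.9333
q [-1.63487593 -0.28384895  2.13926743  0.81436376  1.4199783  -0.25275887]
joint_vel [-0.73943827 -0.85953121  0.87934179  1.07056341  0.75408421 -0.72960885]
joint_torque [  5.25564551 -15.73165834 -38.2323432    2.8539104   -0.05226719
   0.73364105]
tool_pos [ 0.24978388 -0.40034884  0.3418769 ]
tcp_rot [2.8900959  0.00358769 1.22968471]
wrist_force [-0.50473571  0.38293426  0.4649814 ]
torque [ 0.05542111  0.32956911 -0.02133077]
grip_force 0.0
width 0.7058195772342912
```

```bash
cat > kin.py <<'E'
import numpy as np
from scipy.optimize import least_squares
from scipy.spatial.transform import Rotation as Ro
def fk(q,p):
    d1,a2,a3,d4,s,L=p
    A=Ro.from_euler('Z',q[0]); B=A*Ro.from_euler('Y',q[1]+q[2])
    R=B*Ro.from_euler('ZYZ',[q[3],q[4],q[5]+np.pi/2])
    w=A.apply([a2*np.sin(q[1]),s,d1+a2*np.cos(q[1])])+B.apply([a3,0,d4])
    return w+R.apply([0,0,L]),R,w
D=[([-1.377,.265,1.605,0,1.274,-.037],[.154,-.656,.230],[-3.118,-.361,0]),
([-1.42588881,0.06760013,1.79602451,0.31812164,1.25083498,0.04729274],[0.21205969,-0.56580015,0.26613373],[-3.10299272e+00,-1.41325992e-03,-4.75923449e-01]),
([-1.63487593,-0.28384895,2.13926743,0.81436376,1.4199783,-0.25275887],[0.24978388,-0.40034884,0.3418769],[2.8900959,0.00358769,1.22968471])]
E
python3 - <<'E'
from kin import *
for q,t,r in D: print((fk(q,[0]*6)[1].inv()*Ro.from_rotvec(r)).as_rotvec().round(3))
f=lambda p:np.concatenate([fk(q,p)[0]-t for q,t,r in D])
r=least_squares(f,[.15,.5,0,.5,.02,.3]); print(r.x.round(4),r.fun.round(4), np.linalg.svd(r.jac)[1])
E
```

```text
[0. 0. 0.]
[0. 0. 0.]
[-0.  0. -0.]
[0.4403 0.5162 0.1858 0.6214 0.0248 0.3479] [ 0.     -0.     -0.0001 -0.0001  0.0001  0.0001  0.     -0.     -0.    ] [3.37519362e+00 1.80650780e+00 1.73217401e+00 5.04566862e-01
 2.99303210e-01 8.47690630e-04]
```

```bash
python3 - <<'E'
from kin import *
f=lambda p:np.concatenate([fk(q,[p[0],p[1],0,*p[2:]])[0]-t for q,t,r in D])
r=least_squares(f,[.15,.5,.5,.02,.3]); print(r.x.round(4),r.fun.round(4), np.linalg.svd(r.jac)[1])
E
```

```text
[0.2513 0.5111 0.5656 0.0248 0.3479] [ 0.0001 -0.0001 -0.     -0.0001  0.0002 -0.      0.     -0.0001  0.    ] [2.96984136 1.7995372  1.62164603 0.4976383  0.25363049]
```

```bash
cat >> kin.py <<'E'
P=[.2513,.5111,0,.5656,.0248,.3479]
lo=np.array([-2.63,-.94,.31,-1.31,0.,-2.55])+.03; hi=np.array([2.63,2.18,2.57,4.45,2.66,2.55])-.03
def tool(a,phi,flip=0):
    z=[np.sin(a)*np.cos(phi),np.sin(a)*np.sin(phi),-np.cos(a)]; y=np.array([np.sin(phi),-np.cos(phi),0])*(-1 if flip else 1)
    return Ro.from_matrix(np.c_[np.cross(y,z),y,z])
def ik(tcp,R,seeds):
    best=None
    for s in seeds:
        f=lambda q:np.r_[fk(q,P)[0]-tcp,.3*(R.inv()*fk(q,P)[1]).as_rotvec()]
        r=least_squares(f,np.clip(s,lo+.01,hi-.01),bounds=(lo,hi))
        if r.cost<1e-9 and (best is None or np.min(np.r_[r.x-lo,hi-r.x])>np.min(np.r_[best-lo,hi-best])): best=r.x
    return best
SEEDS=[[0,-.1,1.8,.0,1.,1.4],[-.7,-.1,1.8,.8,1.,1.],[.5,-.1,1.8,-.8,1.,1.4],[0,0,1.8,0,1,-1.4],[.5,-.1,1.8,2.8,1.,-1.4]]
E
python3 - <<'E'
from kin import *
G={"tubeR":(.632,-.078,.087),"tubeL":(.640,.142,.087),"jar":(.634,.025,.045),"tray1":(.42,-.355,.08),"tray2":(.42,-.265,.08),"dish":(.437,.287,.037)}
for n,g in G.items():
  for a in (40,50,60):
    for ph in ((-30,0,30) if g[0]>.6 else (-60,-30,0,30,60)):
      for fl in (0,1):
        R=tool(np.radians(a),np.radians(ph),fl); tcp=np.array(g)+R.apply([0,0,.019])
        q=ik(tcp,R,SEEDS)
        if q is not None: print(n,a,ph,fl,q.round(2),fk(q,P)[2].round(2))
E
```

```text
tubeR 40 -30 1 [ 0.01  0.14  2.27 -1.26  0.35  0.09] [0.45 0.03 0.34]
tubeR 40 0 0 [-0.24  0.1   2.31  1.27  0.16  0.11] [ 0.42 -0.08  0.34]
tubeR 40 30 0 [-0.44  0.19  2.2   1.12  0.63 -0.3 ] [ 0.45 -0.18  0.34]
tubeR 50 -30 0 [ 0.06  0.16  2.35  4.39  0.46 -2.39] [0.41 0.05 0.3 ]
tubeR 50 -30 1 [0.06 0.16 2.35 4.39 0.46 0.75] [0.41 0.05 0.3 ]
tubeR 50 0 0 [-0.27  0.12  2.41  2.42  0.31 -1.05] [ 0.38 -0.08  0.3 ]
tubeR 50 0 1 [-0.27  0.12  2.41  2.42  0.31  2.1 ] [ 0.38 -0.08  0.3 ]
tubeR 50 30 0 [-0.51  0.23  2.26  1.45  0.73 -0.67] [ 0.41 -0.2   0.3 ]
tubeR 50 30 1 [-0.51  0.23  2.26  1.45  0.73  2.47] [ 0.41 -0.2   0.3 ]
tubeR 60 -30 0 [ 0.1   0.24  2.41  4.07  0.68 -2.03] [0.39 0.06 0.25]
tubeR 60 -30 1 [0.1  0.24 2.41 4.07 0.68 1.11] [0.39 0.06 0.25]
tubeR 60 0 0 [-0.29  0.19  2.48  2.69  0.6  -1.33] [ 0.35 -0.08  0.25]
tubeR 60 0 1 [-0.29  0.19  2.48  2.69  0.6   1.81] [ 0.35 -0.08  0.25]
tubeR 60 30 0 [-0.58  0.31  2.3   1.68  0.89 -0.95] [ 0.39 -0.22  0.25]
tubeR 60 30 1 [-0.58  0.31  2.3   1.68  0.89  2.19] [ 0.39 -0.22  0.25]
tubeL 40 -30 1 [ 0.45  0.25  2.12 -1.1   0.64  
[... 4256 characters left out ...]
55] [0.33 0.1  0.29]
dish 50 -60 0 [ 0.98  0.51  1.98 -0.81  1.26 -2.18] [0.31 0.51 0.25]
dish 50 -60 1 [ 0.98  0.51  1.98 -0.81  1.26  0.96] [0.31 0.51 0.25]
dish 50 -30 0 [ 1.03  0.35  2.25 -1.17  0.98 -2.24] [0.22 0.41 0.25]
dish 50 -30 1 [ 1.03  0.35  2.25 -1.17  0.98  0.9 ] [0.22 0.41 0.25]
dish 60 -60 0 [ 1.03  0.61  1.94 -0.88  1.39 -2.09] [0.29 0.53 0.2 ]
dish 60 -60 1 [ 1.03  0.61  1.94 -0.88  1.39  1.05] [0.29 0.53 0.2 ]
dish 60 -30 0 [ 1.1   0.45  2.24 -1.28  1.13 -2.07] [0.19 0.43 0.2 ]
dish 60 -30 1 [ 1.1   0.45  2.24 -1.28  1.13  1.07] [0.19 0.43 0.2 ]
dish 60 0 0 [ 1.01  0.3   2.53  4.34  0.9  -1.91] [0.15 0.29 0.2 ]
dish 60 0 1 [1.01 0.3  2.53 4.34 0.9  1.23] [0.15 0.29 0.2 ]
```

```bash
cat > plan.py <<'E'
import sys,json
from kin import *
VM=np.array([2.57,2.57,3.14,3.14,3.14,3.14])/12
def plan(wps,q,pos,rot,v=.033,w=.11):
    """wps: (grasp point, a deg, phi deg, jaw mm, speed factor). Prints rows in calls of 5."""
    R=Ro.from_rotvec(rot); p=np.array(pos,float); rows=[]; q=np.array(q)
    for g,a,ph,jaw,sp in wps:
        Rt=tool(np.radians(a),np.radians(ph)); pt=np.array(g)+Rt.apply([0,0,.019]); mx=0;qm=9
        n=int(np.ceil(max(np.linalg.norm(pt-p)/v/sp,np.linalg.norm((R.inv()*Rt).as_rotvec())/w/sp,1)))
        while n>0:
            r=((R.inv()*Rt).as_rotvec()/n/.5).round(3); s=(R.inv().apply(pt-p)/n/.1).round(3)
            p=p+R.apply(s*.1); R=R*Ro.from_rotvec(r*.5); rows.append([*r.tolist(),*s.tolist(),jaw]); n-=1
            f=lambda x:np.r_[fk(x,P)[0]-p,.3*(R.inv()*fk(x,P)[1]).as_rotvec()]
            sol=least_squares(f,np.clip(q,lo+.002,hi-.002),bounds=(lo,hi)); 
            if sol.cost>1e-7: print("UNREACH",p.round(3),sol.x.round(2),sol.cost)
            mx=max(mx,np.max(abs(sol.x-q)/VM)); q=sol.x; qm=min(qm,np.min(np.r_[q-lo,hi-q]))
        print("wp",g,a,ph,"rows",len(rows),"q",q.round(2),"maxspeed",round(mx,2),"margin",round(qm,2))
    for i in range(0,len(rows),5): print(json.dumps([rows[i:i+5]]).replace(".0,",",").replace(".0]","]"))
    return q,p,R
E
cat > p1.py <<'E'
from plan import *
from workcell import bot
s=bot.read_state()
f=np.array([np.cos(np.pi/6),.5,0]); g=np.array([.632,-.078,.082])
plan([(g-.12*f+[0,0,.02],60,30,60,1),(g,60,30,60,.8)],s["q"],s["tool_pos"],s["tcp_rot"])
print(s["tool_pos"],fk(s["q"],P)[0])
E
python3 p1.py
```

```text
wp [ 0.52807695 -0.138       0.102     ] 60 30 rows 15 q [-0.85  0.21  2.39  1.44  1.03 -0.94] maxspeed 0.31 margin 0.12
wp [ 0.632 -0.078  0.082] 60 30 rows 20 q [-0.58  0.32  2.3   1.69  0.89 -0.96] maxspeed 0.27 margin 0.16
[[[0.056, 0.032, -0.042, 0.016, -0.18, 0.256, 60], [0.056, 0.032, -0.042, 0.015, -0.173, 0.261, 60], [0.056, 0.032, -0.042, 0.015, -0.165, 0.266, 60], [0.056, 0.032, -0.042, 0.014, -0.157, 0.271, 60], [0.056, 0.032, -0.042, 0.013, -0.149, 0.275, 60]]]
[[[0.056, 0.032, -0.042, 0.011, -0.141, 0.28, 60], [0.056, 0.031, -0.042, 0.01, -0.133, 0.283, 60], [0.056, 0.032, -0.042, 0.008, -0.125, 0.287, 60], [0.056, 0.031, -0.041, 0.006, -0.117, 0.291, 60], [0.056, 0.032, -0.042, 0.004, -0.109, 0.294, 60]]]
[[[0.056, 0.031, -0.041, 0.001, -0.1, 0.297, 60], [0.055, 0.032, -0.042, -0.002, -0.092, 0.3, 60], [0.056, 0.031, -0.041, -0.004, -0.084, 0.302, 60], [0.055, 0.032, -0.042, -0.008, -0.075, 0.304, 60], [0.056, 0.031, -0.041, -0.011, -0.067, 0.306, 60]]]
[[[-0, 0, -0, 0.085, -0, 0.228, 60], [-0, 0, -0, 0.086, -0, 0.228, 60], [-0, 0, -0, 0.085, -0, 0.228, 60], [-0, 0, -0, 0.086, -0, 0.227, 60], [-0, 0, -0, 0.085, -0, 0.228, 60]]]
[ 0.24978388 -0.40034884  0.3418769 ] [ 0.24982375 -0.40041156  0.34188638]
```

play_rows --moves '[[[0.056,0.032,-0.042,0.015,-0.17,0.26,60],[0.056,0.032,-0.042,0.015,-0.17,0.26,60],[0.056,0.032,-0.042,0.015,-0.165,0.265,60],[0.056,0.032,-0.042,0.015,-0.155,0.27,60],[0.056,0.032,-0.042,0.015,-0.15,0.275,60]]]'

```text
time: 1.35
tool_pos: [0.347, -0.3123, 0.2568]
tcp_rot: [-2.754, -0.233, -1.297]
wrist_force: [0.4, 0.2, -0.8]
width: 0.704
grip_force: 0.0
```

play_rows --moves '[[[0.056,0.032,-0.042,0.01,-0.14,0.28,60],[0.056,0.032,-0.042,0.01,-0.13,0.28,60],[0.056,0.032,-0.042,0.01,-0.125,0.285,60],[0.056,0.032,-0.042,0.005,-0.115,0.29,60],[0.056,0.032,-0.042,0.005,-0.11,0.29,60]]]'

```text
time: 1.77
tool_pos: [0.4438, -0.2225, 0.174]
tcp_rot: [-2.599, -0.451, -1.356]
wrist_force: [0.1, -0.2, 0.3]
width: 0.703
grip_force: 0.0
```

play_rows --moves '[[[0.056,0.032,-0.042,0,-0.1,0.3,60],[0.056,0.032,-0.042,0,-0.09,0.3,60],[0.056,0.032,-0.042,-0.005,-0.085,0.3,60],[0.056,0.032,-0.042,-0.01,-0.075,0.305,60],[0.056,0.032,-0.042,-0.01,-0.065,0.305,60]]]'

```text
time: 2.18
tool_pos: [0.5413, -0.1325, 0.0903]
tcp_rot: [-2.43, -0.653, -1.4]
wrist_force: [1.2, 0.0, 0.3]
width: 0.7
grip_force: 0.0
```

play_rows --moves '[[[0,0,0,0,0,0,60],[0,0,0,0,0,0,60],[0,0,0,0,0,0,60]]]'

```text
time: 2.43
tool_pos: [0.5406, -0.1336, 0.0914]
tcp_rot: [-2.431, -0.65, -1.4]
wrist_force: [0.2, -0.6, -0.2]
width: 0.705
grip_force: 0.0
```

```bash
sed -i 's/(g-.12\*f+\[0,0,.02\],60,30,60,1),//' p1.py; sed -i 's/round(3); s=/round(2); s=/; s/\.round(3)$/&/; s/\/n\/.1).round(3)/\/n\/.1).round(2)/' plan.py
python3 p1.py; python3 - <<'E'
from workcell import bot,vision
from kin import *
import cv2
s=bot.read_state(); print({k:np.round(s[k],3) for k in("q","tool_pos","tcp_rot","wrist_force")})
c=vision.read_camera("wrist"); np.savez("pics/w1.npz",**c); cv2.imwrite("pics/w1.png",c["image"][:,:,::-1])
E
```

```text
wp [ 0.632 -0.078  0.082] 60 30 rows 5 q [-0.58  0.32  2.3   1.68  0.89 -0.96] maxspeed 0.28 margin 0.16
[[[-0, 0, -0, 0.09, -0, 0.23, 60], [-0, 0, -0, 0.09, -0.01, 0.23, 60], [-0, 0, -0, 0.09, -0, 0.23, 60], [-0, 0, -0, 0.09, -0.01, 0.24, 60], [-0, 0, -0, 0.09, -0, 0.23, 60]]]
[ 0.54057268 -0.13355219  0.09142415] [ 0.54110665 -0.13405994  0.09117881]
{'q': array([-0.855,  0.215,  2.387,  1.433,  1.032, -0.939]), 'tool_pos': array([ 0.541, -0.134,  0.091]), 'tcp_rot': array([-2.431, -0.65 , -1.4  ]), 'wrist_force': array([ 0.208, -0.641, -0.19 ])}
```

View pics/w1.png

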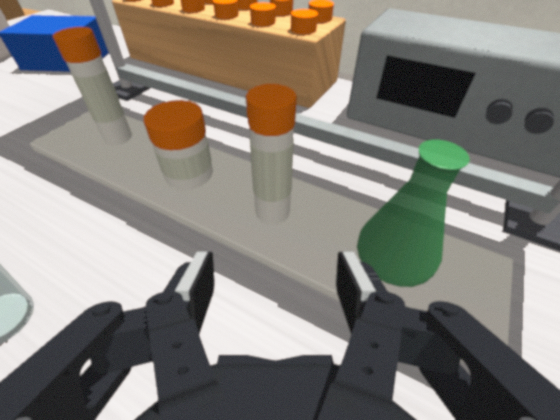

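The wrist view puts the tube at column 271, centred between the fingers (mid column about 275). The flask is well to the right.

play_rows --moves '[[[0,0,0,0.09,0,0.23,60],[0,0,0,0.09,-0.01,0.23,60],[0,0,0,0.09,0,0.23,60],[0,0,0,0.09,-0.01,0.24,60],[0,0,0,0.09,0,0.23,60]]]'

```text
time: 2.9
tool_pos: [0.6473, -0.0715, 0.0742]
tcp_rot: [-2.432, -0.65, -1.405]
wrist_force: [-0.3, 0.2, -0.2]
width: 0.703
grip_force: 0.0
```

play_rows --moves '[[[0,0,0,0,0,0,60],[0,0,0,0,0,0,25],[0,0,0,0,0,0,25],[0,0,0,0,0,0,25],[0,0,0,0,0,0,25]]]' --newtons 40

```text
time: 3.32
tool_pos: [0.6458, -0.0714, 0.0733]
tcp_rot: [-2.431, -0.649, -1.403]
wrist_force: [-1.0, 0.4, 1.6]
width: 0.358
grip_force: 39.2
```

play_rows --moves '[[[0,0,0,0,0,0,25],[0,0,0,0,0,0,25],[0,0,0,0,0,0,25],[0,0,0,0,0,0,25]]]'

```text
time: 3.65
tool_pos: [0.6465, -0.071, 0.0733]
tcp_rot: [-2.43, -0.65, -1.403]
wrist_force: [-3.6, -0.7, 5.7]
width: 0.359
grip_force: 39.6
```

```bash
cat > p2.py <<'E'
from plan import *
from workcell import bot,vision
s=bot.read_state(); c=np.load("pics/w1.npz")
from h import ray
print("tubeR",ray(c,270,97,.127)[:2].round(4),"jar",ray(c,174,115,.082)[:2].round(4),"tubeL",ray(c,75,37,.127)[:2].round(4))
g=fk(s["q"],P)[0]*0+s["tool_pos"]-Ro.from_rotvec(s["tcp_rot"]).apply([0,0,.019]); print("grasp pt",g.round(4))
dz=g[2]-.012
plan([(g+[0,0,.04],60,30,25,.8),((.49,-.19,.16),60,30,25,1),((.435,-.355,.004+dz+.04),60,30,25,1),((.435,-.355,.004+dz+.001),60,30,25,.5)],s["q"],s["tool_pos"],s["tcp_rot"])
E
python3 p2.py
```

```text
tubeR [ 0.6285 -0.0794] jar [0.633  0.0215] tubeL [0.6359 0.1269]
grasp pt [ 0.6322 -0.0792  0.0828]
wp [ 0.63224136 -0.07924742  0.12283112] 60 30 rows 2 q [-0.58  0.23  2.29  1.61  0.88 -0.84] maxspeed 0.23 margin 0.24
wp (0.49, -0.19, 0.16) 60 30 rows 8 q [-1.    0.1   2.35  1.25  1.15 -0.79] maxspeed 0.34 margin 0.19
wp (0.435, -0.355, np.float64(0.11483111520589659)) 60 30 rows 14 q [-1.26  0.37  2.11  1.08  1.28 -0.9 ] maxspeed 0.24 margin 0.22
wp (0.435, -0.355, np.float64(0.0758311152058966)) 60 30 rows 17 q [-1.26  0.45  2.11  1.11  1.25 -0.97] maxspeed 0.12 margin 0.43
[[[-0, -0, -0, 0.17, -0, -0.1, 25], [-0, -0, -0, 0.18, -0, -0.1, 25], [-0, -0, -0, -0.1, 0.04, -0.29, 25], [-0, -0, -0, -0.09, 0.04, -0.29, 25], [-0, -0, -0, -0.1, 0.04, -0.29, 25]]]
[[[-0, -0, -0, -0.09, 0.04, -0.29, 25], [-0, -0, -0, -0.1, 0.04, -0.29, 25], [-0, -0, -0, -0.09, 0.05, -0.28, 25], [-0, -0, -0, -0.17, 0.19, -0.15, 25], [-0, -0, -0, -0.17, 0.19, -0.15, 25]]]
[[[-0, -0, -0, -0.18, 0.19, -0.15, 25], [-0, -0, -0, -0.17, 0.19, -0.15, 25], [-0, -0, -0, -0.18, 0.2, -0.15, 25], [-0, -0, -0, -0.17, 0.19, -0.16, 25], [-0, -0, -0, -0.11, 0, 0.07, 25]]]
[[[-0, -0, -0, -0.12, 0, 0.06, 25], [-0, -0, -0, -0.11, 0, 0.07, 25]]]
```

play_rows --moves '[[[0,0,0,0.17,0,-0.1,25],[0,0,0,0.18,0,-0.1,25],[0,0,0,-0.1,0.04,-0.29,25],[0,0,0,-0.09,0.04,-0.29,25],[0,0,0,-0.1,0.04,-0.29,25]]]'

```text
time: 4.07
tool_pos: [0.5735, -0.1256, 0.1311]
tcp_rot: [-2.431, -0.653, -1.399]
wrist_force: [0.7, -0.2, -0.7]
width: 0.365
grip_force: 39.9
```

play_rows --moves '[[[0,0,0,-0.09,0.04,-0.29,25],[0,0,0,-0.1,0.04,-0.29,25],[0,0,0,-0.09,0.05,-0.28,25],[0,0,0,-0.17,0.19,-0.15,25],[0,0,0,-0.17,0.19,-0.15,25]]]'

```text
time: 4.48
tool_pos: [0.4849, -0.2368, 0.1354]
tcp_rot: [-2.433, -0.651, -1.401]
wrist_force: [0.2, 0.1, -0.6]
width: 0.358
grip_force: 39.9
```

play_rows --moves '[[[0,0,0,-0.18,0.19,-0.15,25],[0,0,0,-0.17,0.19,-0.15,25],[0,0,0,-0.18,0.2,-0.15,25],[0,0,0,-0.17,0.19,-0.16,25],[0,0,0,0,0,0,25]]]'

```text
time: 4.9
tool_pos: [0.4477, -0.3521, 0.1035]
tcp_rot: [-2.438, -0.646, -1.401]
wrist_force: [0.1, -1.0, 0.2]
width: 0.363
grip_force: 40.0
```

play_rows --moves '[[[0,0,0,0,0,0,25],[0,0,0,0,0,0,25]]]'

```text
time: 5.07
tool_pos: [0.4484, -0.3456, 0.1046]
tcp_rot: [-2.43, -0.649, -1.4]
wrist_force: [-0.6, 0.2, -0.3]
width: 0.36
grip_force: 40.0
```

```bash
python3 - <<'E'
from workcell import bot,vision
from plan import *
import cv2
s=bot.read_state(); g=s["tool_pos"]-Ro.from_rotvec(s["tcp_rot"]).apply([0,0,.019]); print(g,s["tcp_rot"],s["width"])
plan([((.435,-.355,.0758),60,30,25,.4)],s["q"],s["tool_pos"],s["tcp_rot"])
c=vision.read_camera("side");w=vision.read_camera("scene")
cv2.imwrite("pics/c1.png",np.hstack([cv2.resize(i["image"][:,:,::-1],(560,420))[:, a:a+400] for i,a in((c,60),(w,160))]))
E
```

```text
[ 0.43423048 -0.35383559  0.11413952] [-2.43005253 -0.64912952 -1.39990292] 0.3599689884432892
wp (0.435, -0.355, 0.0758) 60 30 rows 3 q [-1.26  0.44  2.11  1.11  1.24 -0.97] maxspeed 0.11 margin 0.43
[[[-0, 0, -0, -0.11, 0.01, 0.06, 25], [-0, 0, -0, -0.11, 0, 0.07, 25], [-0.01, 0, -0.01, -0.11, 0.01, 0.06, 25]]]
```

View pics/c1.png

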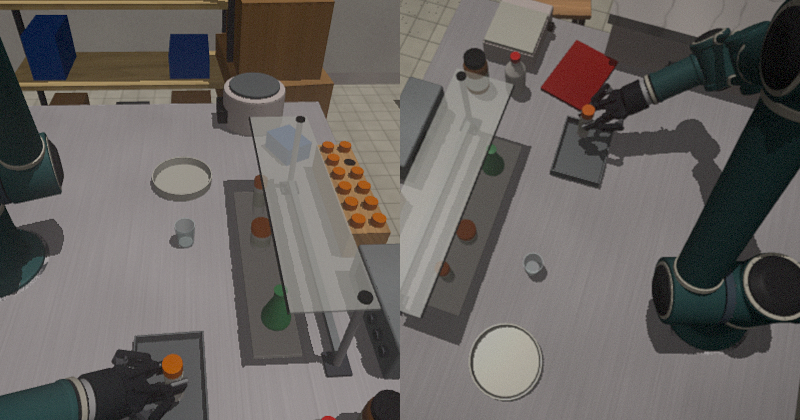

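The tube is held upright over the tray, with its cap at (172,365) in the left view. I'll lower and release it.

play_rows --moves '[[[0,0,0,-0.11,0.01,0.06,25],[0,0,0,-0.11,0,0.07,25],[0,0,0,-0.11,0.01,0.06,25],[0,0,0,0,0,0,25],[0,0,0,0,0,0,25]]]'

```text
time: 5.58
tool_pos: [0.4495, -0.3468, 0.0656]
tcp_rot: [-2.429, -0.649, -1.399]
wrist_force: [0.1, 0.4, -0.3]
width: 0.362
grip_force: 39.8
```

```bash
python3 - <<'E'
from workcell import bot
from plan import *
s=bot.read_state(); g=s["tool_pos"]-Ro.from_rotvec(s["tcp_rot"]).apply([0,0,.019]); print(g,s["wrist_force"],s["width"])
E
```

```text
[ 0.43532854 -0.35507948  0.07508554] [ 0.11276737  0.38591648 -0.27713892] 0.36150447256025675
```

play_rows --moves '[[[0,0,0,-0.01,0,0.005,25],[0,0,0,0,0,0,50],[0,0,0,0,0,0,50],[0,0,0,0,0,0,50]]]'

```text
time: 5.92
tool_pos: [0.4498, -0.3483, 0.0663]
tcp_rot: [-2.431, -0.651, -1.401]
wrist_force: [0.1, -0.7, -0.2]
width: 0.588
grip_force: 0.0
```

```bash
cat > p3.py <<'E'
from plan import *
from workcell import bot
s=bot.read_state(); print(s["width"],s["wrist_force"])
f=np.array([np.cos(np.pi/6),.5,0]); g=np.array([.639,.140,.082]); k=s["tool_pos"]-Ro.from_rotvec(s["tcp_rot"]).apply([0,0,.019])
plan([(k-.05*f+[0,0,.01],60,30,50,.6),((.38,-.30,.17),60,30,60,1),((.46,-.1,.20),60,30,60,1.2),(g-.12*f+[0,0,.02],60,30,60,1.2)],s["q"],s["tool_pos"],s["tcp_rot"])
E
python3 p3.py
```

```text
0.5876050326056478 [ 0.11463245 -0.66210559 -0.22431019]
wp [ 0.39225296 -0.38149612  0.08585434] 60 30 rows 3 q [-1.34  0.44  2.09  1.03  1.3  -0.96] maxspeed 0.14 margin 0.44
wp (0.38, -0.3, 0.17) 60 30 rows 7 q [-1.33  0.17  2.25  1.01  1.36 -0.85] maxspeed 0.34 margin 0.29
wp (0.46, -0.1, 0.2) 60 30 rows 13 q [-0.93 -0.17  2.5   1.24  1.14 -0.65] maxspeed 0.41 margin 0.04
UNREACH [ 0.499 -0.031  0.158] [-0.73 -0.13  2.54  1.38  1.   -0.69] 3.810425199716041e-05
UNREACH [ 0.511 -0.001  0.142] [-0.63 -0.09  2.54  1.46  0.93 -0.72] 0.00012646613102567563
UNREACH [0.525 0.029 0.126] [-0.53 -0.04  2.54  1.57  0.87 -0.77] 0.0001967958428165047
UNREACH [0.536 0.059 0.109] [-0.42  0.01  2.54  1.69  0.81 -0.83] 0.00024608237249686013
UNREACH [0.549 0.088 0.093] [-0.31  0.07  2.54  1.86  0.76 -0.93] 0.00020828454250184763
wp [0.53507695 0.08       0.102     ] 60 30 rows 19 q [-0.31  0.07  2.54  1.86  0.76 -0.93] maxspeed 0.63 margin 0.0
[[[-0, 0, -0, -0.05, -0, -0.16, 50], [-0, 0, -0, -0.06, -0, -0.16, 50], [-0, 0, -0, -0.05, -0, -0.16, 50], [-0, 0, -0, 0.22, -0.19, -0.04, 60], [-0, 0, -0, 0.22, -0.19, -0.04, 60]]]
[[[-0, 0, -0, 0.22, -0.19, -0.04, 60], [-0, 0, -0, 0.21, -0.2, -0.04, 60], [-0, 0, -0, 0.19, -0.22, 0.22, 60], [-0, 0, -0, 0.18, -0.22, 0.22, 60], [-0, 0, -0, 0.19, -0.22, 0.22, 60]]]
[[[-0, 0, -0, 0.18, -0.22, 0.22, 60], [-0, 0, -0, 0.19, -0.22, 0.22, 60], [-0, 0, -0, 0.18, -0.23, 0.21, 60], [-0, 0, -0, -0.01, -0.2, 0.31, 60], [-0, 0, -0, -0.01, -0.2, 0.31, 60]]]
[[[-0, 0, -0, -0.01, -0.2, 0.3, 60], [-0, 0, -0, -0.01, -0.19, 0.31, 60], [-0, 0, -0, -0.02, -0.2, 0.3, 60], [-0, 0, -0, -0.01, -0.19, 0.31, 60]]]
```

```bash
python3 - <<'E'
from plan import *
import io,contextlib
from workcell import bot
s=bot.read_state()
for a in (45,50,55,60):
  for ph in (20,30,40,50):
    f=np.array([np.cos(np.radians(ph)),np.sin(np.radians(ph)),0]); g=np.array([.639,.140,.082]); out=[]
    for n,pt in (("grasp",g),("lift",g+[0,0,.04]),("back5",g+[0,0,.05]-.05*f),("back10",g+[0,0,.05]-.1*f),("bm",(.53,-.02,.16)),("mid",(.47,-.13,.16)),("tray",(.405,-.265,.075))):
        R=tool(np.radians(a),np.radians(ph)); q=ik(np.array(pt)+R.apply([0,0,.019]),R,[[-.1,.2,2.3,2,.6,-1],[-1.1,.2,2.3,1.2,1.2,-1]])
        out.append(n+":"+("--" if q is None else f"{min((q-lo).min(),(hi-q).min()):.2f}/{q[4]:.2f}"))
    print(a,ph,*out)
E
```

```text
45 20 grasp:0.18/0.21 lift:0.16/0.19 back5:0.14/0.21 back10:0.04/0.25 bm:0.06/0.55 mid:0.06/0.82 tray:0.14/0.93
45 30 grasp:0.24/0.36 lift:0.25/0.37 back5:0.17/0.42 back10:0.09/0.47 bm:0.12/0.72 mid:0.13/0.95 tray:0.22/1.02
45 40 grasp:0.29/0.52 lift:0.30/0.54 back5:0.23/0.60 back10:0.17/0.66 bm:0.18/0.86 mid:0.21/1.06 tray:0.31/1.11
45 50 grasp:0.35/0.67 lift:0.36/0.69 back5:0.31/0.76 back10:0.26/0.82 bm:0.26/0.99 mid:0.29/1.16 tray:0.39/1.20
50 20 grasp:0.17/0.32 lift:0.18/0.25 back5:0.09/0.26 back10:-- bm:0.02/0.58 mid:0.03/0.86 tray:0.13/0.99
50 30 grasp:0.20/0.44 lift:0.21/0.42 back5:0.13/0.46 back10:0.05/0.52 bm:0.08/0.76 mid:0.11/1.00 tray:0.22/1.08
50 40 grasp:0.25/0.59 lift:0.26/0.58 back5:0.20/0.64 back10:0.13/0.71 bm:0.15/0.91 mid:0.19/1.11 tray:0.31/1.17
50 50 grasp:0.32/0.73 lift:0.33/0.74 back5:0.28/0.80 back10:0.24/0.87 bm:0.24/1.04 mid:0.28/1.21 tray:0.40/1.26
55 20 grasp:0.13/0.46 lift:0.14/0.37 back5:0.05/0.37 back10:-- bm:-- mid:0.00/0.92 tray:0.13/1.06
55 30 grasp:0.16/0.55 lift:0.17/0.51 back5:0.09/0.54 back10:0.01/0.60 bm:0.05/0.82 mid:0.09/1.05 tray:0.22/1.15
55 40 grasp:0.22/0.67 lift:0.23/0.66 back5:0.16/0.71 back10:0.10/0.78 bm:0.13/0.97 mid:0.18/1.17 tray:0.32/1.23
55 50 grasp:0.30/0.80 lift:0.30/0.80 back5:0.26/0.87 back10:0.22/0.93 bm:0.22/1.09 mid:0.27/1.26 tray:0.41/1.31
60 20 grasp:0.10/0.60 lift:0.10/0.51 back5:0.01/0.51 back10:-- bm:-- mid:-- tray:0.13/1.13
60 30 grasp:0.14/0.68 lift:0.14/0.62 back5:0.06/0.65 back10:-- bm:0.02/0.89 mid:0.07/1.12 tray:0.23/1.21
60 40 grasp:0.20/0.78 lift:0.20/0.75 back5:0.14/0.80 back10:0.08/0.87 bm:0.11/1.03 mid:0.17/1.22 tray:0.33/1.29
60 50 grasp:0.28/0.89 lift:0.28/0.88 back5:0.24/0.94 back10:0.20/1.00 bm:0.21/1.15 mid:0.27/1.32 tray:0.43/1.37
```

```bash
cat > p3.py <<'E'
from plan import *
from workcell import bot
s=bot.read_state()
f=np.array([np.cos(np.radians(40)),np.sin(np.radians(40)),0]); g=np.array([.639,.140,.082]); k=s["tool_pos"]-Ro.from_rotvec(s["tcp_rot"]).apply([0,0,.019])
plan([(k-.05*np.array([.866,.5,0])+[0,0,.01],60,30,50,.6),((.38,-.30,.17),60,35,60,1),((.47,-.13,.17),60,40,60,1),((.53,-.02,.15),60,40,60,1.1),(g-.10*f+[0,0,.02],60,40,60,1.1)],s["q"],s["tool_pos"],s["tcp_rot"])
E
python3 p3.py
```

```text
wp [ 0.39225423 -0.38149612  0.08585434] 60 30 rows 3 q [-1.34  0.44  2.09  1.03  1.3  -0.96] maxspeed 0.14 margin 0.44
wp (0.38, -0.3, 0.17) 60 35 rows 7 q [-1.31  0.2   2.2   0.97  1.4  -0.87] maxspeed 0.28 margin 0.34
wp (0.47, -0.13, 0.17) 60 40 rows 13 q [-0.95  0.06  2.37  1.15  1.23 -0.81] maxspeed 0.34 margin 0.17
wp (0.53, -0.02, 0.15) 60 40 rows 17 q [-0.64  0.05  2.43  1.39  1.03 -0.8 ] maxspeed 0.39 margin 0.11
wp [0.56239556 0.07572124 0.102     ] 60 40 rows 21 q [-0.37  0.15  2.47  1.72  0.87 -0.96] maxspeed 0.34 margin 0.07
[[[-0, 0, -0, -0.05, -0, -0.16, 50], [-0, 0, -0, -0.06, -0, -0.16, 50], [-0, 0, -0, -0.05, -0, -0.16, 50], [0.04, 0, -0.02, 0.22, -0.2, -0.04, 60], [0.04, 0, -0.02, 0.22, -0.19, -0.04, 60]]]
[[[0.03, 0, -0.02, 0.22, -0.19, -0.03, 60], [0.04, 0, -0.03, 0.23, -0.19, -0.03, 60], [0.02, 0, -0.01, 0.14, -0.15, 0.25, 60], [0.03, 0, -0.02, 0.14, -0.15, 0.25, 60], [0.02, 0, -0.01, 0.15, -0.14, 0.25, 60]]]
[[[0.03, 0, -0.02, 0.15, -0.14, 0.25, 60], [0.02, 0, -0.01, 0.14, -0.13, 0.25, 60], [0.03, 0, -0.02, 0.15, -0.12, 0.26, 60], [-0, 0, 0, 0.1, -0.11, 0.28, 60], [-0, 0, 0, 0.1, -0.12, 0.28, 60]]]
[[[-0, 0, 0, 0.11, -0.11, 0.27, 60], [-0, 0, 0, 0.1, -0.12, 0.28, 60], [-0, 0, 0, 0, -0.13, 0.25, 60], [-0, 0, 0, 0.01, -0.13, 0.25, 60], [-0, 0, 0, 0, -0.13, 0.24, 60]]]
[[[-0, 0, 0, 0.01, -0.13, 0.25, 60]]]
```

```bash
sed -i 's/((.38,-.30,.17),60,35,60,1),/((.38,-.37,.17),60,30,60,1),/; s/((.47,-.13,.17),60,40,60,1)/((.47,-.13,.17),60,40,60,1.15)/' p3.py; python3 p3.py
```

```text
wp [ 0.39225423 -0.38149612  0.08585434] 60 30 rows 3 q [-1.34  0.44  2.09  1.03  1.3  -0.96] maxspeed 0.14 margin 0.44
wp (0.38, -0.37, 0.17) 60 30 rows 6 q [-1.36  0.27  2.1   0.99  1.4  -0.84] maxspeed 0.27 margin 0.44
wp (0.47, -0.13, 0.17) 60 40 rows 13 q [-0.95  0.06  2.37  1.15  1.23 -0.81] maxspeed 0.35 margin 0.17
wp (0.53, -0.02, 0.15) 60 40 rows 17 q [-0.64  0.05  2.43  1.39  1.03 -0.8 ] maxspeed 0.38 margin 0.11
wp [0.56239556 0.07572124 0.102     ] 60 40 rows 21 q [-0.37  0.15  2.47  1.71  0.87 -0.96] maxspeed 0.35 margin 0.07
[[[-0, 0, -0, -0.05, -0, -0.16, 50], [-0, 0, -0, -0.06, -0, -0.16, 50], [-0, 0, -0, -0.05, -0, -0.16, 50], [-0, 0, -0, 0.23, -0.05, -0.16, 60], [-0, 0, -0, 0.24, -0.06, -0.15, 60]]]
[[[-0, 0, -0, 0.23, -0.05, -0.16, 60], [0.04, 0, -0.03, 0.14, -0.24, 0.25, 60], [0.04, 0, -0.02, 0.14, -0.23, 0.25, 60], [0.04, 0, -0.03, 0.15, -0.22, 0.25, 60], [0.04, 0, -0.02, 0.15, -0.22, 0.26, 60]]]
[[[0.05, 0, -0.03, 0.15, -0.21, 0.26, 60], [0.04, 0, -0.02, 0.16, -0.2, 0.27, 60], [0.05, 0, -0.03, 0.16, -0.19, 0.27, 60], [-0, 0, 0, 0.1, -0.11, 0.28, 60], [-0, 0, 0, 0.1, -0.11, 0.28, 60]]]
[[[-0, 0, 0, 0.11, -0.12, 0.28, 60], [-0, 0, 0, 0.1, -0.11, 0.27, 60], [-0, 0, 0, 0, -0.13, 0.25, 60], [-0, 0, 0, 0.01, -0.13, 0.25, 60], [-0, 0, 0, 0, -0.13, 0.24, 60]]]
[[[-0, 0, 0, 0.01, -0.14, 0.25, 60]]]
```

play_rows --moves '[[[0,0,0,-0.05,0,-0.16,50],[0,0,0,-0.06,0,-0.16,50],[0,0,0,-0.05,0,-0.16,50],[0,0,0,0.23,-0.05,-0.16,60],[0,0,0,0.24,-0.06,-0.15,60]]]'

```text
time: 6.33
tool_pos: [0.3976, -0.3652, 0.1322]
tcp_rot: [-2.43, -0.646, -1.4]
wrist_force: [0.6, -0.5, 0.3]
width: 0.705
grip_force: 0.0
```

play_rows --moves '[[[0,0,0,0.23,-0.05,-0.16,60],[0.04,0,-0.03,0.14,-0.24,0.25,60],[0.04,0,-0.02,0.14,-0.23,0.25,60],[0.04,0,-0.03,0.15,-0.22,0.25,60],[0.04,0,-0.02,0.15,-0.22,0.26,60]]]'

```text
time: 6.75
tool_pos: [0.4446, -0.2222, 0.1607]
tcp_rot: [-2.369, -0.759, -1.367]
wrist_force: [0.4, -0.5, 0.7]
width: 0.703
grip_force: 0.0
```

play_rows --moves '[[[0.05,0,-0.03,0.15,-0.21,0.26,60],[0.04,0,-0.02,0.16,-0.2,0.27,60],[0.05,0,-0.03,0.16,-0.19,0.27,60],[0,0,0,0.1,-0.11,0.28,60],[0,0,0,0.1,-0.11,0.28,60]]]'

```text
time: 7.17
tool_pos: [0.5137, -0.0636, 0.1505]
tcp_rot: [-2.312, -0.845, -1.335]
wrist_force: [-0.1, 0.1, -0.1]
width: 0.703
grip_force: 0.0
```

play_rows --moves '[[[0,0,0,0.11,-0.12,0.28,60],[0,0,0,0.1,-0.11,0.27,60],[0,0,0,0,-0.13,0.25,60],[0,0,0,0.01,-0.13,0.25,60],[0,0,0,0,-0.13,0.24,60]]]'

```text
time: 7.58
tool_pos: [0.5676, 0.0629, 0.1047]
tcp_rot: [-2.311, -0.845, -1.335]
wrist_force: [1.5, 0.8, -0.4]
width: 0.704
grip_force: 0.0
```

play_rows --moves '[[[0,0,0,0.01,-0.14,0.25,60],[0,0,0,0,0,0,60],[0,0,0,0,0,0,60]]]'

```text
time: 7.83
tool_pos: [0.574, 0.0886, 0.092]
tcp_rot: [-2.309, -0.846, -1.33]
wrist_force: [-0.4, -0.0, 0.5]
width: 0.702
grip_force: 0.0
```

```bash
python3 - <<'E'
from workcell import bot,vision
from kin import *
from h import *
s=bot.read_state(); g=s["tool_pos"]-Ro.from_rotvec(s["tcp_rot"]).apply([0,0,.019]); print(g,s["tcp_rot"],tool(np.pi/3,np.radians(40)).as_rotvec())
c=vision.read_camera("wrist"); np.savez("pics/w2.npz",**c); cv2.imwrite("pics/w2.png",c["image"][:,:,::-1])
Q=cloud(c); m=(abs(Q[...,0]-.64)<.05)&(abs(Q[...,1]-.14)<.06)&(abs(Q[...,2]-.08)<.03); q=Q[m]
for z in (.06,.08,.1,.12):
    r=q[abs(q[:,2]-z)<.004]; print(z,len(r),r.min(0).round(3) if len(r) else "",r.max(0).round(3) if len(r) else "")
sc=vision.read_camera("scene"); T=cloud(sc); m=(abs(T[...,0]-.42)<.08)&(abs(T[...,1]+.31)<.1)&(abs(T[...,2]-.119)<.006); t=T[m]; print("placed",len(t),t.mean(0) if len(t) else"",cv2.minEnclosingCircle(t[:,:2].astype(np.float32)) if len(t) else "")
E
```

```text
[0.56147144 0.0779986  0.10153798] [-2.30904358 -0.84551106 -1.33010966] [-2.31095282 -0.84111804 -1.33422923]
0.06 308 [0.627 0.126 0.056] [0.65  0.153 0.064]
0.08 373 [0.627 0.125 0.076] [0.652 0.152 0.084]
0.1 440 [0.627 0.126 0.096] [0.651 0.151 0.104]
0.12 0  
placed 124 [ 0.43476891 -0.35084714  0.11931919] ((0.4346141815185547, -0.35281941294670105), 0.01753883995115757)
```

View pics/w2.png

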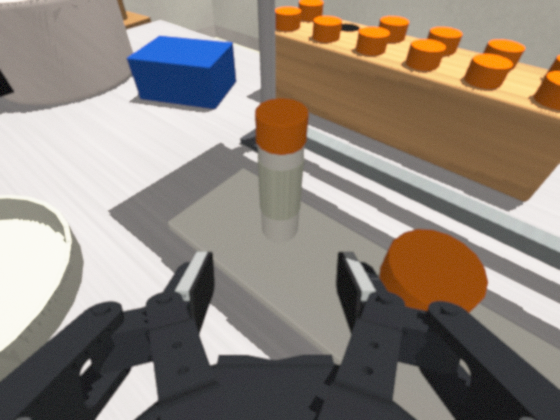

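The wrist view shows the tube at column 281, between the fingers (mid column about 275). The jar stays clear of the right finger. The first tube stands in the tray with its cap top at z = 0.119.

```bash
cat > p4.py <<'E'
from plan import *
from workcell import bot
s=bot.read_state(); g=np.array([.643,.1415,.082]); f=np.array([.766,.643,0])
q,p,R=plan([(g,60,40,60,.9)],s["q"],s["tool_pos"],s["tcp_rot"])
plan([(g+[0,0,.05],60,40,25,.8),(g+[0,0,.07]-.09*f,60,41,25,.8),((.53,-.02,.165),60,41,25,1),((.47,-.13,.165),60,38,25,1),((.405,-.265,.115),60,35,25,1)],q,p,R.as_rotvec())
E
python3 p4.py
```

```text
wp [0.643  0.1415 0.082 ] 60 40 rows 4 q [-0.16  0.3   2.33  1.94  0.77 -1.02] maxspeed 0.29 margin 0.1
[[[-0, 0, 0, 0.09, 0, 0.25, 60], [-0, 0, 0, 0.08, 0, 0.25, 60], [-0, 0, 0, 0.09, 0.01, 0.25, 60], [-0, 0, 0, 0.08, 0, 0.25, 60]]]
wp [0.643  0.1415 0.132 ] 60 40 rows 2 q [-0.16  0.18  2.33  1.82  0.74 -0.85] maxspeed 0.32 margin 0.21
wp [0.57406 0.08363 0.152  ] 60 41 rows 6 q [-0.35  0.05  2.43  1.6   0.86 -0.77] maxspeed 0.24 margin 0.11
wp (0.53, -0.02, 0.165) 60 41 rows 10 q [-0.65  0.02  2.42  1.36  1.05 -0.76] maxspeed 0.36 margin 0.11
wp (0.47, -0.13, 0.165) 60 38 rows 14 q [-0.96  0.05  2.39  1.18  1.21 -0.81] maxspeed 0.37 margin 0.12
wp (0.405, -0.265, 0.115) 60 35 rows 19 q [-1.24  0.27  2.26  1.04  1.3  -0.96] maxspeed 0.3 margin 0.17
[[[-0, 0, 0, 0.22, 0, -0.12, 25], [-0, 0, 0, 0.21, 0.01, -0.13, 25], [0.01, 0, -0, -0.07, -0, -0.22, 25], [0.01, 0, -0, -0.07, -0, -0.22, 25], [0, 0, -0.01, -0.07, -0.01, -0.22, 25]]]
[[[0.01, 0, -0, -0.06, -0, -0.22, 25], [-0, 0, -0, -0.1, 0.12, -0.23, 25], [-0, 0, -0, -0.1, 0.12, -0.24, 25], [-0, 0, -0, -0.1, 0.12, -0.23, 25], [-0, 0, -0, -0.1, 0.13, -0.24, 25]]]
[[[-0.02, 0, 0.01, -0.15, 0.11, -0.25, 25], [-0.02, 0, 0.01, -0.14, 0.12, -0.25, 25], [-0.03, 0, 0.01, -0.15, 0.12, -0.26, 25], [-0.02, 0, 0.02, -0.14, 0.12, -0.25, 25], [-0.02, 0, 0.01, -0.22, 0.13, -0.18, 25]]]
[[[-0.02, 0, 0.01, -0.22, 0.14, -0.18, 25], [-0.02, 0, 0.01, -0.22, 0.14, -0.18, 25], [-0.02, 0, 0.01, -0.22, 0.14, -0.18, 25], [-0.01, 0, 0.01, -0.22, 0.15, -0.18, 25]]]
```

play_rows --moves '[[[0,0,0,0.09,0,0.25,60],[0,0,0,0.08,0,0.25,60],[0,0,0,0.09,0.01,0.25,60],[0,0,0,0.08,0,0.25,60],[0,0,0,0,0,0,60]]]'

```text
time: 8.35
tool_pos: [0.6589, 0.1526, 0.0739]
tcp_rot: [-2.309, -0.844, -1.339]
wrist_force: [0.2, -0.4, 0.8]
width: 0.702
grip_force: 0.0
```

play_rows --moves '[[[0,0,0,0,0,0,25],[0,0,0,0,0,0,25],[0,0,0,0,0,0,25],[0,0,0,0,0,0,25],[0,0,0,0,0,0,25]]]'

```text
time: 8.77
tool_pos: [0.6547, 0.1515, 0.0723]
tcp_rot: [-2.312, -0.842, -1.334]
wrist_force: [-0.6, -0.8, 1.4]
width: 0.36
grip_force: 39.4
```

play_rows --moves '[[[0,0,0,0,0,0,25],[0,0,0,0,0,0,25]]]'

```text
time: 8.93
tool_pos: [0.6549, 0.152, 0.0723]
tcp_rot: [-2.311, -0.842, -1.334]
wrist_force: [-0.5, -1.3, 1.7]
width: 0.36
grip_force: 39.5
```

```bash
cat > p4.py <<'E'
from plan import *
from workcell import bot
s=bot.read_state(); g=s["tool_pos"]-Ro.from_rotvec(s["tcp_rot"]).apply([0,0,.019]); f=np.array([.766,.643,0]); print(g)
plan([(g+[0,0,.02],60,40,25,.8),(g+[0,0,.03]-.09*f,60,41,25,.8),((.53,-.02,.165),60,41,25,1.1),((.47,-.13,.165),60,38,25,1.1),((.405,-.265,.115),60,35,25,1.1)],s["q"],s["tool_pos"],s["tcp_rot"])
E
python3 p4.py
```

```text
[0.64231511 0.14147381 0.08182862]
wp [0.64231511 0.14147381 0.10182862] 60 40 rows 1 q [-0.16  0.25  2.33  1.89  0.76 -0.96] maxspeed 0.24 margin 0.21
wp [0.57337511 0.08360381 0.11182862] 60 41 rows 5 q [-0.35  0.14  2.44  1.69  0.87 -0.92] maxspeed 0.23 margin 0.1
wp (0.53, -0.02, 0.165) 60 41 rows 9 q [-0.65  0.02  2.42  1.36  1.05 -0.76] maxspeed 0.36 margin 0.1
wp (0.47, -0.13, 0.165) 60 38 rows 13 q [-0.96  0.05  2.39  1.18  1.21 -0.81] maxspeed 0.37 margin 0.12
wp (0.405, -0.265, 0.115) 60 35 rows 18 q [-1.24  0.27  2.26  1.04  1.3  -0.96] maxspeed 0.3 margin 0.17
[[[0, 0, 0, 0.17, 0, -0.1, 25], [0.01, 0, -0, -0.09, -0, -0.21, 25], [0.01, 0, -0.01, -0.09, -0, -0.21, 25], [0.01, 0, -0, -0.09, -0, -0.2, 25], [0, 0, -0.01, -0.09, -0.01, -0.21, 25]]]
[[[0, 0, 0, -0.01, 0.12, -0.28, 25], [0, 0, 0, -0.01, 0.13, -0.29, 25], [0, 0, 0, -0.01, 0.12, -0.28, 25], [0, 0, 0, -0.02, 0.13, -0.29, 25], [-0.02, 0, 0.01, -0.15, 0.11, -0.25, 25]]]
[[[-0.02, 0, 0.02, -0.14, 0.11, -0.25, 25], [-0.03, 0, 0.01, -0.15, 0.12, -0.25, 25], [-0.02, 0, 0.02, -0.14, 0.12, -0.26, 25], [-0.02, 0, 0.01, -0.22, 0.14, -0.18, 25], [-0.02, 0, 0.01, -0.22, 0.14, -0.18, 25]]]
[[[-0.02, 0, 0.01, -0.22, 0.14, -0.18, 25], [-0.02, 0, 0.01, -0.22, 0.14, -0.18, 25], [-0.01, 0, 0.01, -0.22, 0.15, -0.18, 25]]]
```

play_rows --moves '[[[0,0,0,0.17,0,-0.1,25],[0.01,0,0,-0.09,0,-0.21,25],[0.01,0,-0.01,-0.09,0,-0.21,25],[0.01,0,0,-0.09,0,-0.2,25],[0,0,-0.01,-0.09,-0.01,-0.21,25]]]'

```text
time: 9.35
tool_pos: [0.5846, 0.0947, 0.1018]
tcp_rot: [-2.298, -0.864, -1.325]
wrist_force: [0.1, 0.1, -0.1]
width: 0.362
grip_force: 39.9
```

play_rows --moves '[[[0,0,0,-0.01,0.12,-0.28,25],[0,0,0,-0.01,0.13,-0.29,25],[0,0,0,-0.01,0.12,-0.28,25],[0,0,0,-0.02,0.13,-0.29,25],[-0.02,0,0.01,-0.15,0.11,-0.25,25]]]'

```text
time: 9.77
tool_pos: [0.5282, -0.0388, 0.1571]
tcp_rot: [-2.307, -0.856, -1.336]
wrist_force: [0.5, -1.1, -0.5]
width: 0.361
grip_force: 39.9
```

play_rows --moves '[[[-0.02,0,0.02,-0.14,0.11,-0.25,25],[-0.03,0,0.01,-0.15,0.12,-0.25,25],[-0.02,0,0.02,-0.14,0.12,-0.26,25],[-0.02,0,0.01,-0.22,0.14,-0.18,25],[-0.02,0,0.01,-0.22,0.14,-0.18,25]]]'

```text
time: 10.18
tool_pos: [0.4566, -0.1755, 0.1353]
tcp_rot: [-2.354, -0.781, -1.357]
wrist_force: [0.9, -1.0, -0.5]
width: 0.363
grip_force: 39.9
```

play_rows --moves '[[[-0.02,0,0.01,-0.22,0.14,-0.18,25],[-0.02,0,0.01,-0.22,0.14,-0.18,25],[-0.01,0,0.01,-0.22,0.15,-0.18,25],[0,0,0,0,0,0,25],[0,0,0,0,0,0,25]]]'

```text
time: 10.6
tool_pos: [0.4179, -0.257, 0.1045]
tcp_rot: [-2.373, -0.745, -1.368]
wrist_force: [0.6, -0.0, -1.3]
width: 0.363
grip_force: 40.0
```

```bash
python3 - <<'E'
from workcell import bot
from plan import *
s=bot.read_state(); g=s["tool_pos"]-Ro.from_rotvec(s["tcp_rot"]).apply([0,0,.019]); print(g,s["width"])
plan([((.405,-.265,.0743),60,35,25,.4)],s["q"],s["tool_pos"],s["tcp_rot"])
E
```

```text
[ 0.40442364 -0.26645186  0.1139855 ] 0.3628607748551965
wp (0.405, -0.265, 0.0743) 60 35 rows 4 q [-1.24  0.36  2.26  1.07  1.25 -1.04] maxspeed 0.1 margin 0.28
[[[-0, 0, -0, -0.08, -0, 0.05, 25], [-0, 0, -0, -0.09, -0, 0.05, 25], [-0, 0, -0, -0.08, -0, 0.06, 25], [-0, 0, -0, -0.09, -0.01, 0.05, 25]]]
```

play_rows --moves '[[[0,0,0,-0.08,0,0.05,25],[0,0,0,-0.09,0,0.05,25],[0,0,0,-0.08,0,0.06,25],[0,0,0,-0.09,-0.01,0.05,25],[0,0,0,0,0,0,25]]]'

```text
time: 11.02
tool_pos: [0.4187, -0.2521, 0.0638]
tcp_rot: [-2.369, -0.747, -1.367]
wrist_force: [0.1, -0.3, -0.4]
width: 0.359
grip_force: 39.8
```

play_rows --moves '[[[0,0,0,0,0,0,25],[0,0,0,0,0,0,50],[0,0,0,0,0,0,50],[0,0,0,0,0,0,50]]]'

```text
time: 11.35
tool_pos: [0.4189, -0.2543, 0.0654]
tcp_rot: [-2.372, -0.75, -1.368]
wrist_force: [0.3, -1.0, -0.1]
width: 0.586
grip_force: 0.0
```

```bash
python3 - <<'E'
from workcell import bot
from plan import *
s=bot.read_state(); g=s["tool_pos"]-Ro.from_rotvec(s["tcp_rot"]).apply([0,0,.019]); print(g,s["width"],s["wrist_force"],s["q"])
# jar/dish options: constant tilt a
J=np.array([.634,.024,.040]); sd=[[0,.3,2.4,3.1,.6,-1.5],[1,.4,2.3,4.3,1,-2],[.9,.4,2.2,-1,.9,-2.3],[.3,.2,2.3,2,.5,-1],[.4,.2,2.3,-1,.4,.3]]
for a in (30,40,50,60,70):
  for n,pts in (("jar",(J,J+[0,0,.03],J+[-.08,0,.05])),("dish",((.437,.287,.035),(.437,.287,.075),(.47,.29,.035)))):
    for ph in range(-60,61,20):
      o=[]
      for p in pts:
        R=tool(np.radians(a),np.radians(ph)); q=ik(np.array(p)+R.apply([0,0,.019]),R,sd)
        o.append("--" if q is None else f"{min((q-lo).min(),(hi-q).min()):.2f} q3 {q[2]:.2f} q4 {q[3]:.2f} q5 {q[4]:.2f} q6 {q[5]:.2f}")
      if any(x!="--" for x in o): print(a,n,ph,*o,sep=" | ")
E
```

```text
[ 0.40546313 -0.2637836   0.07496269] 0.586268304414078 [ 0.33256295 -1.04841939 -0.11012338] [-1.24081311  0.35804106  2.26226403  1.06666484  1.25098454 -1.04250915]
30 | jar | 0 | 0.16 q3 2.23 q4 0.00 q5 0.19 q6 1.56 | 0.23 q3 2.22 q4 0.00 q5 0.26 q6 1.57 | 0.17 q3 2.37 q4 0.00 q5 0.29 q6 1.57
30 | jar | 20 | 0.30 q3 2.21 q4 0.77 q5 0.33 q6 0.42 | 0.34 q3 2.20 q4 0.65 q5 0.38 q6 0.54 | 0.19 q3 2.35 q4 0.62 q5 0.42 q6 0.56
30 | jar | 40 | 0.40 q3 2.14 q4 0.84 q5 0.56 q6 -0.02 | 0.41 q3 2.13 q4 0.77 q5 0.60 q6 0.06 | 0.26 q3 2.28 q4 0.75 q5 0.63 q6 0.05
30 | jar | 60 | 0.51 q3 2.03 q4 0.76 q5 0.77 q6 -0.29 | 0.52 q3 2.02 q4 0.73 q5 0.81 q6 -0.24 | 0.36 q3 2.18 q4 0.71 q5 0.84 q6 -0.27
30 | dish | -60 | 0.08 q3 2.05 q4 -0.59 q5 1.01 q6 -2.44 | 0.03 q3 2.04 q4 -0.57 q5 1.08 q6 -2.49 | 0.04 q3 2.00 q4 -0.60 q5 1.01 q6 -2.48
30 | dish | 20 | 0.04 q3 2.45 q4 -0.68 q5 0.21 q6 2.48 | 0.11 q3 2.43 q4 -0.46 q5 0.30 q6 2.24 | 0.15 q3 2.39 q4 -0.60 q5 0.20 q6 2.36
30 | dish | 40 | 0.08 q3 2.46 q4 0.64 q5 0.20 q6 0.73 | 0.10 q3 2.44 q4 0.42 q5 0.30 q6 0.96 | 0.14 q3 2.40 q4 0.68 q5 0.21 q6 0.67
[... 3804 characters left out ...]
| 40 | 0.24 q3 2.30 q4 1.85 q5 1.12 q6 -1.25 | 0.23 q3 2.31 q4 1.82 q5 1.10 q6 -1.19 | 0.08 q3 2.46 q4 1.73 q5 1.14 q6 -1.20
70 | jar | 60 | 0.46 q3 2.08 q4 1.43 q5 1.25 q6 -1.11 | 0.45 q3 2.09 q4 1.41 q5 1.26 q6 -1.06 | 0.30 q3 2.24 q4 1.35 q5 1.29 q6 -1.10
70 | dish | -60 | 0.34 q3 1.89 q4 -0.94 q5 1.52 q6 -2.02 | 0.34 q3 1.91 q4 -0.94 q5 1.55 q6 -2.07 | 0.30 q3 1.85 q4 -0.98 q5 1.51 q6 -2.05
70 | dish | -40 | 0.08 q3 2.11 q4 -1.20 q5 1.35 q6 -1.98 | 0.10 q3 2.12 q4 -1.18 q5 1.38 q6 -2.04 | 0.04 q3 2.07 q4 -1.24 q5 1.34 q6 -2.00
70 | dish | 0 | 0.01 q3 2.53 q4 4.27 q5 1.16 q6 -1.71 | -- | 0.05 q3 2.49 q4 4.19 q5 1.13 q6 -1.73
70 | dish | 60 | -- | -- | 0.02 q3 2.52 q4 2.03 q5 1.15 q6 -1.43
```

```bash
python3 - <<'E'
from plan import *
sd=[[.3,.2,2.3,1.5,.5,-.6]]
for a in (40,45,50):
  for ph in (50,60,70,80,90):
    c,s=np.cos(np.radians(ph)),np.sin(np.radians(ph)); o=[]
    for al,la in ((0,0),(.03,0),(.03,.015),(.04,0)):
      for z in (.036,.075):
        p=np.array([.437+al*c+la*s,.287+al*s-la*c,z]); R=tool(np.radians(a),np.radians(ph)); q=ik(p+R.apply([0,0,.019]),R,sd)
        o.append("--" if q is None else f"{min((q-lo).min(),(hi-q).min()):.2f}/{q[3]:.2f}/{q[4]:.2f}")
    print(a,ph,*o)
E
```

```text
40 50 0.01/1.69/0.35 0.02/1.36/0.35 0.06/1.72/0.32 0.07/1.39/0.32 0.07/1.68/0.34 0.09/1.38/0.35 0.08/1.73/0.32 0.09/1.40/0.32
40 60 0.05/1.46/0.49 0.06/1.26/0.51 0.09/1.49/0.46 0.11/1.29/0.48 0.11/1.47/0.47 0.13/1.27/0.49 0.11/1.50/0.45 0.12/1.29/0.47
40 70 0.11/1.29/0.62 0.12/1.16/0.65 0.14/1.33/0.58 0.15/1.19/0.62 0.16/1.31/0.60 0.18/1.17/0.63 0.15/1.34/0.57 0.16/1.19/0.60
40 80 0.17/1.15/0.73 0.18/1.06/0.78 0.19/1.19/0.70 0.21/1.09/0.74 0.22/1.17/0.71 0.23/1.08/0.75 0.20/1.20/0.69 0.21/1.10/0.73
40 90 0.24/1.03/0.84 0.25/0.97/0.89 0.26/1.06/0.81 0.27/0.99/0.85 0.29/1.05/0.82 0.30/0.99/0.86 0.26/1.07/0.80 0.27/1.00/0.84
45 50 -- -- 0.02/2.02/0.42 0.03/1.75/0.38 0.03/1.97/0.43 0.04/1.71/0.40 0.04/2.03/0.41 0.05/1.77/0.37
45 60 0.02/1.66/0.57 0.02/1.48/0.57 0.06/1.71/0.54 0.07/1.52/0.53 0.08/1.68/0.55 0.09/1.50/0.55 0.07/1.73/0.53 0.08/1.54/0.52
45 70 0.08/1.44/0.69 0.09/1.32/0.71 0.11/1.49/0.65 0.12/1.36/0.67 0.14/1.47/0.66 0.14/1.34/0.68 0.12/1.50/0.64 0.13/1.37/0.66
45 80 0.15/1.27/0.80 0.16/1.18/0.83 0.18/1.31/0.76 0.18/1.22/0.79 0.20/1.30/0.77 0.21/1.21/0.80 0.18/1.33/0.75 0.19/1.23/0.78
45 90 0.23/1.12/0.90 0.24/1.06/0.94 0.24/1.16/0.87 0.25/1.10/0.91 0.27/1.15/0.88 0.28/1.09/0.91 0.25/1.18/0.86 0.26/1.11/0.90
50 50 -- -- -- -- -- 0.00/1.96/0.50 0.00/2.22/0.53 0.01/2.03/0.47
50 60 -- -- 0.03/1.87/0.64 0.03/1.71/0.61 0.05/1.83/0.65 0.05/1.68/0.63 0.05/1.89/0.63 0.05/1.73/0.60
50 70 0.06/1.56/0.77 0.06/1.45/0.78 0.09/1.62/0.74 0.09/1.50/0.74 0.12/1.59/0.75 0.12/1.48/0.75 0.10/1.63/0.73 0.10/1.52/0.73
50 80 0.14/1.36/0.87 0.15/1.28/0.90 0.16/1.41/0.84 0.16/1.33/0.86 0.19/1.39/0.85 0.19/1.31/0.87 0.17/1.43/0.83 0.17/1.34/0.85
50 90 0.23/1.19/0.97 0.23/1.14/1.00 0.24/1.24/0.94 0.24/1.18/0.97 0.27/1.23/0.94 0.27/1.17/0.97 0.24/1.26/0.93 0.24/1.20/0.96
```

```bash
cat > p5.py <<'E'
from plan import *
from workcell import bot
s=bot.read_state(); r=np.radians
F=lambda p:np.array([np.cos(r(p)),np.sin(r(p)),0])
J=np.array([.634,.024,.042]); k=s["tool_pos"]-Ro.from_rotvec(s["tcp_rot"]).apply([0,0,.019])
plan([(k-.045*F(35)+[0,0,.01],60,35,50,.6),(k-.045*F(35)+[0,0,.09],57,38,50,1),((.47,-.14,.17),47,45,82,1.15),(J-.10*F(45)+[0,0,.02],45,45,82,1.1)],s["q"],s["tool_pos"],s["tcp_rot"])
E
python3 p5.py
```

```text
wp [ 0.36860129 -0.28959454  0.08496269] 60 35 rows 3 q [-1.33  0.35  2.24  0.99  1.31 -1.04] maxspeed 0.15 margin 0.28
wp [ 0.36860129 -0.28959454  0.16496269] 57 38 rows 6 q [-1.3   0.18  2.2   0.9   1.4  -0.87] maxspeed 0.27 margin 0.31
wp (0.47, -0.14, 0.17) 47 45 rows 11 q [-0.86  0.    2.28  0.92  1.16 -0.6 ] maxspeed 0.46 margin 0.26
wp [ 0.56328932 -0.04671068  0.062     ] 45 45 rows 16 q [-0.54  0.23  2.28  1.18  0.84 -0.68] maxspeed 0.31 margin 0.24
[[[-0, 0, 0, -0.05, -0, -0.15, 50], [-0, 0, 0, -0.04, -0, -0.14, 50], [-0, 0, 0, -0.05, -0, -0.15, 50], [0.03, -0.03, -0.02, 0.23, -0, -0.13, 50], [0.03, -0.04, -0.02, 0.22, -0, -0.14, 50]]]
[[[0.03, -0.03, -0.01, 0.23, -0.01, -0.14, 50], [0.04, -0.07, -0.03, 0.19, -0.11, 0.28, 82], [0.04, -0.07, -0.03, 0.2, -0.11, 0.28, 82], [0.04, -0.07, -0.03, 0.21, -0.1, 0.27, 82], [0.03, -0.07, -0.03, 0.22, -0.09, 0.27, 82]]]
[[[0.04, -0.07, -0.03, 0.23, -0.08, 0.26, 82], [-0, -0.01, -0, 0.02, 0, 0.34, 82], [-0, -0.02, -0, 0.02, 0, 0.34, 82], [-0, -0.01, -0, 0.03, 0, 0.34, 82], [-0, -0.02, -0, 0.03, 0, 0.34, 82]]]
[[[-0, -0.01, -0, 0.03, 0.01, 0.34, 82]]]
```

play_rows --moves '[[[0,0,0,-0.05,0,-0.15,50],[0,0,0,-0.04,0,-0.14,50],[0,0,0,-0.05,0,-0.15,50],[0.03,-0.03,-0.02,0.23,0,-0.13,50],[0.03,-0.04,-0.02,0.22,0,-0.14,50]]]'

```text
time: 11.77
tool_pos: [0.3806, -0.2801, 0.1272]
tcp_rot: [-2.377, -0.794, -1.315]
wrist_force: [1.4, -0.8, 0.0]
width: 0.583
grip_force: 0.0
```

play_rows --moves '[[[0.03,-0.03,-0.01,0.23,-0.01,-0.14,50],[0.04,-0.07,-0.03,0.19,-0.11,0.28,82],[0.04,-0.07,-0.03,0.2,-0.11,0.28,82],[0.04,-0.07,-0.03,0.21,-0.1,0.27,82],[0.03,-0.07,-0.03,0.22,-0.09,0.27,82]]]'

```text
time: 12.18
tool_pos: [0.4605, -0.1591, 0.1573]
tcp_rot: [-2.425, -0.968, -1.106]
wrist_force: [0.5, 0.1, -0.9]
width: 0.958
grip_force: 0.0
```

play_rows --moves '[[[0.04,-0.07,-0.03,0.23,-0.08,0.26,82],[0,-0.01,0,0.02,0,0.34,82],[0,-0.02,0,0.02,0,0.34,82],[0,-0.01,0,0.03,0,0.34,82],[0,-0.02,0,0.03,0,0.34,82]]]'

```text
time: 12.6
tool_pos: [0.5548, -0.0541, 0.0702]
tcp_rot: [-2.453, -1.015, -1.024]
wrist_force: [-0.2, -0.5, 0.4]
width: 0.963
grip_force: 0.0
```

play_rows --moves '[[[0,-0.01,0,0.03,0.01,0.34,82],[0,0,0,0,0,0,82],[0,0,0,0,0,0,82]]]'

```text
time: 12.85
tool_pos: [0.5726, -0.0352, 0.0474]
tcp_rot: [-2.453, -1.016, -1.014]
wrist_force: [-0.0, -1.0, 0.2]
width: 0.963
grip_force: 0.0
```

```bash
python3 - <<'E'
from workcell import bot,vision
from plan import *
from h import *
s=bot.read_state(); print(s["tool_pos"]-Ro.from_rotvec(s["tcp_rot"]).apply([0,0,.019]),s["width"])
c=vision.read_camera("wrist"); cv2.imwrite("pics/w3.png",c["image"][:,:,::-1])
Q=cloud(c); m=(abs(Q[...,0]-.634)<.04)&(abs(Q[...,1]-.024)<.04); q=Q[m]
for z in (.025,.04,.055,.07,.082):
    r=q[abs(q[:,2]-z)<.003]; print(z,len(r),r.min(0).round(3) if len(r) else "",r.max(0).round(3) if len(r) else "")
sc=vision.read_camera("scene"); np.savez("pics/sc3.npz",**sc); T=cloud(sc); m=(abs(T[...,0]-.42)<.08)&(abs(T[...,1]+.31)<.1)&(abs(T[...,2]-.119)<.006); t=T[m]
for u in (t[t[:,1]<-.31],t[t[:,1]>-.31]): print("placed",len(u),u.mean(0),cv2.minEnclosingCircle(u[:,:2].astype(np.float32)))
r=np.radians; F=lambda p:np.array([np.cos(r(p)),np.sin(r(p)),0])
J=np.array([.6345,.0245,.042])+.003*F(45)
plan([(J,45,45,82,.8)],s["q"],s["tool_pos"],s["tcp_rot"])
E
```

```text
[ 0.56311208 -0.04477313  0.06085437] 0.9628333824900226
0.025 262 [0.61  0.    0.022] [0.649 0.039 0.028]
0.04 385 [ 0.609 -0.     0.037] [0.649 0.039 0.043]
0.055 481 [0.61  0.    0.052] [0.65  0.039 0.058]
0.07 627 [ 0.609 -0.001  0.067] [0.65  0.04  0.073]
0.082 5200 [ 0.609 -0.001  0.079] [0.661 0.051 0.084]
placed 0 [nan nan nan] ((0.0, 0.0), 0.0)
placed 0 [nan nan nan] ((0.0, 0.0), 0.0)
wp [0.63662132 0.02662132 0.042     ] 45 45 rows 4 q [-0.33  0.33  2.2   1.33  0.72 -0.65] maxspeed 0.25 margin 0.28
[[[-0, -0, -0, 0.15, 0, 0.21, 82], [-0, -0, -0, 0.15, 0.01, 0.22, 82], [-0, -0, -0, 0.15, 0, 0.21, 82], [-0.01, -0, -0, 0.14, 0.01, 0.22, 82]]]<stdin>:10: RuntimeWarning: Mean of empty slice.
  ret = um.true_divide(
```

View pics/w3.png

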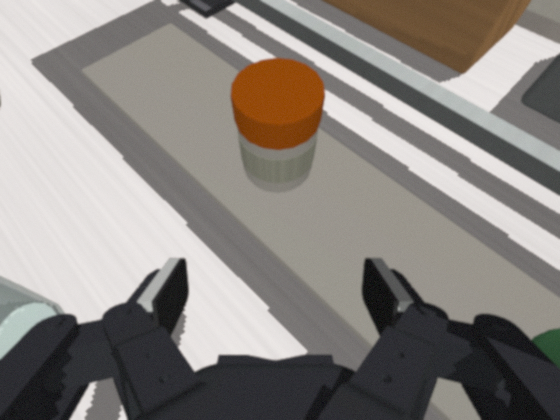

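The jar at column 278 is centred between the fingers (about 275); its measured centre is (0.635, 0.025). The arm hides the tray from the scene camera here, so I'll check the tubes later.

play_rows --moves '[[[0,0,0,0.15,0,0.21,82],[0,0,0,0.15,0.01,0.22,82],[0,0,0,0.15,0,0.21,82],[0,0,0,0.14,0.01,0.22,82],[0,0,0,0,0,0,82]]]'

```text
time: 13.37
tool_pos: [0.6499, 0.0344, 0.0316]
tcp_rot: [-2.455, -1.017, -1.022]
wrist_force: [-0.0, -0.1, 0.5]
width: 0.959
grip_force: 0.0
```

play_rows --moves '[[[0,0,0,0,0,0,42],[0,0,0,0,0,0,42],[0,0,0,0,0,0,42],[0,0,0,0,0,0,42],[0,0,0,0,0,0,42]]]' --newtons 45

```text
time: 13.78
tool_pos: [0.6473, 0.0325, 0.0306]
tcp_rot: [-2.457, -1.013, -1.02]
wrist_force: [-3.5, -1.8, 5.8]
width: 0.575
grip_force: 46.3
```

play_rows --moves '[[[0,0,0,0,0,0,42],[0,0,0,0,0,0,42]]]'

```text
time: 13.95
tool_pos: [0.6476, 0.0328, 0.0306]
tcp_rot: [-2.457, -1.014, -1.02]
wrist_force: [-3.4, -3.2, 5.6]
width: 0.573
grip_force: 46.3
```

```bash
cat > p6.py <<'E'
from plan import *
from h import *
from workcell import bot,vision
s=bot.read_state(); r=np.radians
F=lambda p:np.array([np.cos(r(p)),np.sin(r(p)),0])
g=s["tool_pos"]-Ro.from_rotvec(s["tcp_rot"]).apply([0,0,.019]); print(g,s["width"],s["grip_force"])
plan([(g+[0,0,.025],45,45,42,.8),((.555,-.005,.10),45,50,42,.8),((.51,.14,.14),45,65,42,1),((.45,.30,.10),45,80,42,1)],s["q"],s["tool_pos"],s["tcp_rot"])
for n in("side","scene"):
    T=cloud(vision.read_camera(n)); t=T[(abs(T[...,0]-.42)<.08)&(abs(T[...,1]+.31)<.1)&(T[...,2]>.1)&(T[...,2]<.125)]
    for u in (t[t[:,1]<-.31],t[t[:,1]>-.31]): print(n,"placed",len(u),u.mean(0) if len(u) else "")
E
python3 p6.py
```

```text
[0.6380925  0.02327405 0.04398336] 0.5730798032997799 46.29811629652977
wp [0.6380925  0.02327405 0.06898336] 45 45 rows 1 q [-0.34  0.28  2.19  1.26  0.73 -0.57] maxspeed 0.29 margin 0.35
wp (0.555, -0.005, 0.1) 45 50 rows 5 q [-0.48  0.14  2.28  1.1   0.89 -0.59] maxspeed 0.18 margin 0.26
wp (0.51, 0.14, 0.14) 45 65 rows 10 q [-0.23  0.01  2.32  1.03  0.94 -0.5 ] maxspeed 0.26 margin 0.22
wp (0.45, 0.3, 0.1) 45 80 rows 16 q [ 0.11  0.09  2.34  1.14  0.84 -0.58] maxspeed 0.28 margin 0.19
[[[0, -0, -0, 0.18, -0, -0.18, 42], [0.03, -0, -0.03, -0.09, -0.1, -0.19, 42], [0.03, -0, -0.03, -0.08, -0.1, -0.19, 42], [0.03, -0, -0.03, -0.08, -0.11, -0.19, 42], [0.04, -0, -0.04, -0.08, -0.11, -0.19, 42]]]
[[[0.07, -0, -0.07, 0.17, -0.26, 0.06, 42], [0.07, -0, -0.07, 0.18, -0.25, 0.07, 42], [0.08, -0, -0.08, 0.19, -0.25, 0.08, 42], [0.07, -0, -0.07, 0.2, -0.24, 0.08, 42], [0.08, -0, -0.08, 0.21, -0.22, 0.09, 42]]]
[[[0.06, -0, -0.06, 0.09, -0.21, 0.19, 42], [0.06, -0, -0.06, 0.1, -0.2, 0.19, 42], [0.06, -0, -0.06, 0.11, -0.19, 0.2, 42], [0.06, -0, -0.06, 0.11, -0.18, 0.21, 42], [0.06, -0, -0.06, 0.12, -0.17, 0.21, 42]]]
[[[0.07, -0, -0.07, 0.12, -0.17, 0.22, 42]]]
side placed 396 [ 0.43850659 -0.35779167  0.11621289]
side placed 330 [ 0.40944816 -0.26522876  0.11531135]
scene placed 67 [ 0.4408372  -0.3547314   0.11906557]
scene placed 0
```

play_rows --moves '[[[0,0,0,0.18,0,-0.18,42],[0.03,0,-0.03,-0.09,-0.1,-0.19,42],[0.03,0,-0.03,-0.08,-0.1,-0.19,42],[0.03,0,-0.03,-0.08,-0.11,-0.19,42],[0.04,0,-0.04,-0.08,-0.11,-0.19,42]]]'

```text
time: 14.47
tool_pos: [0.562, 0.0062, 0.0852]
tcp_rot: [-2.385, -1.118, -0.986]
wrist_force: [0.4, -0.7, -0.6]
width: 0.574
grip_force: 46.6
```

play_rows --moves '[[[0.07,0,-0.07,0.17,-0.26,0.06,42],[0.07,0,-0.07,0.18,-0.25,0.07,42],[0.08,0,-0.08,0.19,-0.25,0.08,42],[0.07,0,-0.07,0.2,-0.24,0.08,42],[0.08,0,-0.08,0.21,-0.22,0.09,42]]]'

```text
time: 14.88
tool_pos: [0.5136, 0.1533, 0.1259]
tcp_rot: [-2.167, -1.386, -0.896]
wrist_force: [1.4, 0.6, -0.7]
width: 0.573
grip_force: 46.6
```

play_rows --moves '[[[0.06,0,-0.06,0.09,-0.21,0.19,42],[0.06,0,-0.06,0.1,-0.2,0.19,42],[0.06,0,-0.06,0.11,-0.19,0.2,42],[0.06,0,-0.06,0.11,-0.18,0.21,42],[0.06,0,-0.06,0.12,-0.17,0.21,42]]]'

```text
time: 15.3
tool_pos: [0.4615, 0.2878, 0.0925]
tcp_rot: [-1.973, -1.58, -0.817]
wrist_force: [-0.1, 0.8, -2.0]
width: 0.572
grip_force: 46.6
```

play_rows --moves '[[[0.07,0,-0.07,0.12,-0.17,0.22,42],[0,0,0,0,0,0,42],[0,0,0,0,0,0,42]]]'

```text
time: 15.55
tool_pos: [0.4497, 0.315, 0.0852]
tcp_rot: [-1.925, -1.622, -0.796]
wrist_force: [1.6, -0.4, -0.4]
width: 0.573
grip_force: 46.9
```

```bash
python3 - <<'E'
from plan import *
from workcell import bot,vision
import cv2
s=bot.read_state(); g=s["tool_pos"]-Ro.from_rotvec(s["tcp_rot"]).apply([0,0,.019]); print(g,s["width"],s["tcp_rot"],tool(np.radians(45),np.radians(80)).as_rotvec())
plan([((.45,.30,.044-.008+.001),45,80,42,.4)],s["q"],s["tool_pos"],s["tcp_rot"])
a,b=vision.read_camera("side"),vision.read_camera("scene")
cv2.imwrite("pics/c2.png",np.hstack([i["image"][:,x:x+400,::-1] for i,x in((a,60),(b,160))]))
E
```

```text
[0.44744735 0.30171223 0.09860924] 0.5734034604518591 [-1.92530094 -1.62225423 -0.79575292] [-1.93094602 -1.62025609 -0.79982403]
wp (0.45, 0.3, 0.037) 45 80 rows 5 q [ 0.11  0.23  2.35  1.28  0.79 -0.77] maxspeed 0.16 margin 0.19
[[[-0, -0, 0, -0.09, 0.01, 0.09, 42], [-0, -0, 0, -0.09, 0.01, 0.08, 42], [-0, -0, 0, -0.09, 0, 0.09, 42], [-0.01, -0, 0, -0.09, 0.01, 0.08, 42], [-0, -0, 0, -0.08, 0, 0.09, 42]]]
```

View pics/c2.png

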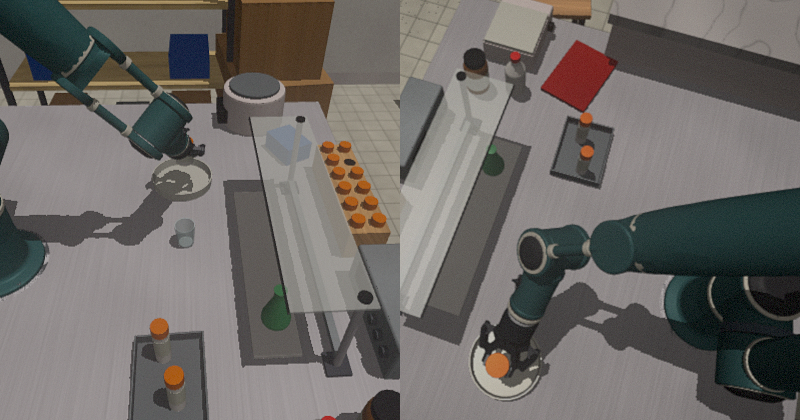

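Both tubes stand in the tray, with caps at (160,328) and (174,378) in the left view. The jar is held over the dish, cap at (497,363) in the right view. I'll lower it.

play_rows --moves '[[[0,0,0,-0.09,0.01,0.09,42],[0,0,0,-0.09,0.01,0.08,42],[0,0,0,-0.09,0,0.09,42],[0,0,0,-0.09,0.01,0.08,42],[0,0,0,-0.08,0,0.09,42]]]'

```text
time: 16.07
tool_pos: [0.4555, 0.3118, 0.0246]
tcp_rot: [-1.93, -1.62, -0.802]
wrist_force: [0.1, -0.2, -1.6]
width: 0.572
grip_force: 46.9
```

play_rows --moves '[[[0,0,0,0,0,0,42],[0,0,0,0,0,0,42],[0,0,0,0,0,0,42]]]'

```text
time: 16.32
tool_pos: [0.4548, 0.3126, 0.0253]
tcp_rot: [-1.928, -1.62, -0.801]
wrist_force: [0.1, 0.5, -1.2]
width: 0.573
grip_force: 47.1
```

```bash
python3 - <<'E'
from plan import *
from workcell import bot
s=bot.read_state(); g=s["tool_pos"]-Ro.from_rotvec(s["tcp_rot"]).apply([0,0,.019]); print(g,s["width"],s["wrist_force"])
f=np.array([np.cos(np.radians(80)),np.sin(np.radians(80)),0])
plan([(g-.035*f+[0,0,.035],45,80,64,.6),((.42,.20,.18),45,80,64,1)],s["q"],s["tool_pos"],s["tcp_rot"])
E
```

```text
[0.4525013  0.29937827 0.03875169] 0.5734288558620453 [ 0.14741259  0.53882486 -1.17213734]
wp [0.44642361 0.26491    0.07375169] 45 80 rows 3 q [ 0.03  0.13  2.36  1.15  0.87 -0.69] maxspeed 0.16 margin 0.18
wp (0.42, 0.2, 0.18) 45 80 rows 7 q [-0.14 -0.13  2.36  0.91  1.11 -0.48] maxspeed 0.34 margin 0.17
[[[-0, -0, 0, 0, -0, -0.16, 64], [-0, -0, 0, 0, -0, -0.17, 64], [-0, -0, 0, 0, -0, -0.16, 64], [-0, -0, 0, 0.07, -0.04, -0.31, 64], [-0, -0, 0, 0.07, -0.04, -0.31, 64]]]
[[[-0, -0, 0, 0.07, -0.03, -0.31, 64], [-0, -0, 0, 0.06, -0.04, -0.31, 64]]]
```

play_rows --moves '[[[0,0,0,-0.01,0,0.01,42],[0,0,0,-0.006,0,0.006,42],[0,0,0,0,0,0,42],[0,0,0,0,0,0,64],[0,0,0,0,0,0,64]]]'

```text
time: 16.73
tool_pos: [0.4542, 0.3135, 0.0229]
tcp_rot: [-1.926, -1.621, -0.8]
wrist_force: [0.2, -0.5, -0.3]
width: 0.755
grip_force: 0.0
```

play_rows --moves '[[[0,0,0,0,0,0,64],[0,0,0,0,0,-0.16,64],[0,0,0,0,0,-0.17,64],[0,0,0,0,0,-0.16,64],[0,0,0,0.07,-0.04,-0.31,64]]]'

```text
time: 17.15
tool_pos: [0.4398, 0.2627, 0.0824]
tcp_rot: [-1.927, -1.62, -0.794]
wrist_force: [-0.6, -0.2, -0.2]
width: 0.746
grip_force: 0.0
```

play_rows --moves '[[[0,0,0,0.07,-0.04,-0.31,64],[0,0,0,0.07,-0.03,-0.31,64],[0,0,0,0.06,-0.04,-0.31,64],[0,0,0,0,0,0,64],[0,0,0,0,0,0,64]]]'

```text
time: 17.57
tool_pos: [0.4232, 0.213, 0.1656]
tcp_rot: [-1.928, -1.623, -0.805]
wrist_force: [0.0, 0.3, -0.8]
width: 0.747
grip_force: 0.0
```

```bash
python3 - <<'E'
from h import *
from workcell import bot,vision
s=bot.read_state(); print(s["tool_pos"],s["time"],s["wrist_force"])
im=[]
for n,x in(("side",60),("scene",160)):
    c=vision.read_camera(n); im.append(c["image"][:,x:x+400,::-1]); T=cloud(c)
    for nm,p,z,r in(("jar",(.452,.301),.074,.04),("tube1",(.435,-.354),.119,.03),("tube2",(.405,-.265),.119,.03),("flask",(.64,-.188),.114,.03),("beaker",(.449,.047),.065,.04)):
        t=T[(np.hypot(T[...,0]-p[0],T[...,1]-p[1])<r)&(abs(T[...,2]-z)<.006)]; print(n,nm,len(t),t.mean(0).round(3) if len(t) else "",np.round(cv2.minEnclosingCircle(t[:,:2].astype(np.float32))[0],3) if len(t) else "")
cv2.imwrite("pics/c3.png",np.hstack(im))
E
```

```text
[0.42317843 0.21304706 0.16556437] 17.5667 [ 0.01480969  0.25180534 -0.82568663]
side jar 164 [0.454 0.295 0.072] [0.453 0.298]
side tube1 328 [ 0.438 -0.356  0.118] [ 0.438 -0.355]
side tube2 260 [ 0.409 -0.263  0.118] [ 0.409 -0.262]
side flask 89 [ 0.64  -0.19   0.113] [ 0.643 -0.189]
side beaker 106 [0.45  0.046 0.063] [0.45  0.046]
scene jar 412 [0.451 0.301 0.075] [0.451 0.301]
scene tube1 124 [ 0.435 -0.351  0.119] [ 0.435 -0.352]
scene tube2 133 [ 0.406 -0.258  0.119] [ 0.406 -0.258]
scene flask 57 [ 0.637 -0.188  0.114] [ 0.638 -0.188]
scene beaker 51 [0.462 0.045 0.065] [0.451 0.048]
```

View pics/c3.png

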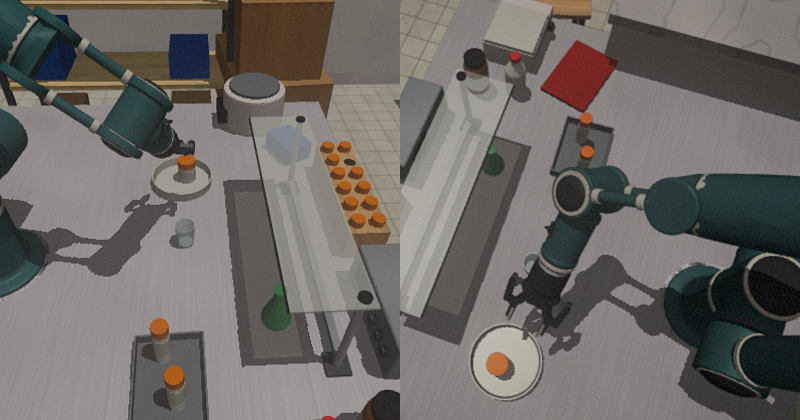

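The jar stands in the dish at (497,363), with its cap top at z ≈ 0.074. Both tubes stand in the tray at z ≈ 0.119, the flask and beaker have not moved, and the gripper is clear.

```bash
python3 -c "
from workcell import bot
print(bot.finish_job())"
```

```text
the job is handed in; nothing more can be done
None
```

Both tubes stand upright in the grey tray and the jar stands upright in the white dish; the flask and beaker are where they were, and the job is handed in at about 18 s of the 72 s allowed.

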